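# Put the tape measure away in the lift-up locker

## Task

Put the tape measure away in the small bench locker: raise the locker's flap by its knob until the stay catches and holds it up by itself, then set the tape measure down upright on the locker's floor behind the low rail, without dropping it. Then press the paddle of the stay catch so that the flap sinks, and press the flap down past its roller catch until it is fully shut; leave the other loose things on the table where they are.

Things in the scene. Friction and masses are not known exactly. Their poses are not given: they have to be found in the camera images.
- locker: Fixed plywood locker, 260 wide (y), 210 deep (x), 175 high, with a sloping lift-up flap for a front. Origin on the table under the middle of the hinge line; x to its back, y to its left, z up. Carcass x = -135 to +75. Floor top at z = 12, front lip x = -135 to -123 and 50 high, back panel from x = +63, side cheeks beyond y = +-118. The roof covers only x = +15 to +75.
- locker_floor (a point): Good spot for the tape measure's middle, behind the rail, at (-25, 0, 12) in the locker's frame. A wooden rail runs across the floor at x = -100 to -92, its top at z = 24. Headroom above the floor under the shut flap: 155 at x = 0, 113 at -50. The raised flap reaches forward to x = -100 above it: a tool pointing straight down hits it, so tilt 25 to 35 degrees, fingers down and to the back.
- flap_hinge (a point): Middle of the flap's hinge line, 175 above the table; the line runs along the locker's y. The shut flap slopes down 40 degrees from it to the front.
- flap (a joint): Flap angle, rad: 0 shut, grows as raised, stop 1.86. A roller catch holds it shut (at the knob about 6 N to pull free, 4 N to press home); sunk and left alone it rests ajar at about 0.2. Raised past 1.76 (go to 1.82) it snaps onto the stay catch, which then holds it at about 1.74. Freed, it sinks by itself in about 3 s, damped. Flap 0.3 kg, 182 from hinge to free edge, 280 wide, 10 thick.
- flap_knob (a point): Middle of the head of the wooden knob on the flap's middle line. Head 32 in diameter, 20 thick, axis square to the flap, middle 26 above the flap's face and 153 from the hinge line. Shut: at (-135, 0, 103) in the locker's frame. Grip it on its two y sides: it turns between the pads as the flap swings. Its top pressed down pushes the flap shut.
- catch (a joint): Angle of the stay catch on the locker's right side, rad: 0 at rest, grows as its paddle is pressed down, stop 0.42. The stay is free at about 0.25 (paddle 15 mm down, under 6 N); keep it down until the flap has begun to sink. It springs back.
- catch_paddle (a point): Middle of the upper face of the catch's steel paddle, 34 along x and 24 along y, outside the locker's right cheek: at x = -136, y = -185, z = 149 in the locker's frame at rest.
- tape_measure: Yellow and black pocket tape measure standing on its underside, 69 high, 0.15 to 0.31 kg. Origin on its underside; z up. Its case stands turned 25 degrees in this frame: use tape_case for gripping.
- tape_case (a point): Middle of the tape measure's case, 35 above its underside. x runs across the flat sides, which are 36 apart (grip there); y runs along the case, 65 long; z up. The case is 64 high, a flat black button 5 more; a small steel hook sticks out 11 low at the -y end. At the start y points within 0.4 rad of the world's +x.
- wax_tin: Round tin with a gold lid, 79 in diameter, 35 high, loose bystander. Origin in the middle of its underside.
- sanding_block: Brown cork sanding block, 126 x 94 x 29, loose bystander left of the locker. Origin in the middle of its underside.
- star_knob: Loose clamping knob standing on its black eight-sided head (47 across, 16 high) with a grey stub (20 across) on top, 36 high in all; bystander. Origin in the middle of its underside.

How it is judged:
On the way, in this order (a step that is already met when the one before it is completed fails the run):
1. the flap is up and held by its stay alone, the robot off the locker (value of joint flap above 1.65 rad and contact force between each of the arm, the fingers and locker below 0.3 N), for 0.3 s.
2. the tape measure stands upright on the locker's floor behind the rail, let go, the flap still up (value of joint flap above 1.65 rad and x of tape_case in the frame of locker between -0.065 and 0.05 m and y of tape_measure in the frame of locker between -0.1 and 0.1 m and z of tape_measure in the frame of locker between 0.005 and 0.019 m and angle between tape_measure's own z axis and vertical below 0.15 rad and contact force between the fingers and tape_measure below 0.3 N), for 0.2 s.
3. the stay is freed and the flap has sunk (value of joint flap below 1.3 rad and x of tape_case in the frame of locker between -0.065 and 0.05 m and y of tape_measure in the frame of locker between -0.1 and 0.1 m and z of tape_measure in the frame of locker between 0.005 and 0.019 m and angle between tape_measure's own z axis and vertical below 0.15 rad), for 0.05 s.
At the end, for the whole second after the job is handed in: The flap is fully shut and the catch sprung back (each under 0.06 rad); the tape measure stands upright (within 0.15 rad), let go and at rest on the locker's floor, its underside 5 to 19 mm up, its case's middle at x -65 to +50 mm (behind the rail), its origin within 100 mm of the middle in y (value of joint each of flap, catch below 0.06 rad and x of tape_case in the frame of locker between -0.065 and 0.05 m and y of tape_measure in the frame of locker between -0.1 and 0.1 m and z of tape_measure in the frame of locker between 0.005 and 0.019 m and angle between tape_measure's own z axis and vertical below 0.15 rad and linear speed of tape_measure below 0.02 m/s); the robot touches nothing.
It fails at once if a loose bystander is moved by more than 30 mm (distance of any of wax_tin, star_knob, sanding_block from where it was at the start of the episode above 0.03 m).
It fails at once if the tape measure is dropped (falling free at over 0.6 m/s) (contact force between anything else and tape_measure below 0.01 N and linear speed of tape_measure above 0.6 m/s).
It also fails if it takes over 72 s, if anything falls off the work surface, if the arm or the gripper's body presses on something with over 40 N, if the wrist force passes 120 N, or if a joint passes its speed limit or range.

## Robot

A 6-joint arm with a two-finger parallel gripper is mounted at the origin on the work surface; the furniture and walls round the work are solid. World frame = base frame: x ahead of the robot, y to its left, z up, the work surface at z = 0. Lengths are in m, angles in rad, forces in N, time in s.
With the tool pointing down it reaches from about 0.35 to 0.975 m from the base axis. Payload 17.4 kg.
Tool frame: the origin (TCP) lies between the finger pads, 19 mm behind the fingertips; this is the grasp point; z points along the fingers, y is the line along which they close (so a half turn about z gives the same grasp; the last joint's range is limited). The gripper opens to 85 mm and grips with 20 to 120 N. Pads are 22 mm wide; open, the fingers measure 114 mm over their backs; the gripper's body (76 mm by 85 mm) begins 54 mm behind the grasp point. The pads swing forward as they close: fully open they stand 13 mm farther back than shut.
Start: joints at [-1.288, 0.116, 1.442, -0, 1.584, -0.038], TCP at [0.213, -0.641, 0.25] pointing down, gripper open.
Joint ranges: [-2.83, 2.83], [-0.83, 2.19], [0.07, 2.5], [-1.14, 4.28], [0.01, 3], [-2.97, 2.97]. Speed limits (rad/s): [1.89, 1.89, 2.22, 3.14, 3.14, 3.14].

## Interface

Orientations are given as a 3x3 rotation matrix whose columns are the frame's x, y, z axes.
In Python, from workcell import robot, imaging, workorder gives the robot as it stands.
- The arm moves only by the tool servo_tool, never from a script. Its argument "motion" is a list of rows, each an object with "dp": the shift along the tool's x, y, z in m, a list of three; "turn": the turn, a rotation vector about the tool's x, y, z in degrees, a list of three. A call has 1 to 12 rows; each row shifts and turns the commanded pose from where the row before left it, along the tool's axes as they then stand; what a row does not reach is not made up. A row lasts 1/12 s, in which the tool goes at most 41.7 mm and 7.16 degrees, less where a joint would pass 70% of its speed; a pose out of reach is approached as far as the arm can. A call with a gripper value outside its range is refused whole. "jaw" is the opening, from 0 (shut) to 1 (fully open), set as the call begins (left out, the last holds). The fingers move at their own pace and stop on an object; "grip_force" is the grip in N (left out, the last holds). Time passes only in rows, so rows that do not move let the fingers close. It gives the time, the measured TCP pose, the force, the opening and the grip force at its end, in the units of the state.
- robot.read_state(): the state, without advancing time (a new reading comes with each control period).
- imaging.get_image(name): name is "scene" or "top" or "wrist"; returns the picture (480x640x3 uint8, red, green, blue); there is no depth.
- imaging.camera_info(name): a dict with "fx", "fy", "cx", "cy" (pixels), "extrinsics" (4x4, takes a point from world to camera coordinates). Camera axes: x right, y down, z forward; pixel columns grow to the right and rows downward; lengths in m; the calibration is good to about 2 mm. A picture is of the moment at which its call begins: read the wrist's pose just before it. camera_info takes no time and is no camera call; for the wrist camera it gives the pose at the moment of the call.
- workorder.job_done(): hands the job in; it is judged then, once.
Trained networks look in the newest picture that a camera, given by its name, has taken for a name from the list of things; names that differ only in an ending like _2 or _b are one class to them, and where a whole thing is asked for, a point or a joint stands for the part that bears it (a point fixed in the world has none). Each returns a list of dicts, best first, with "score" (0 to 1); they miss things now and then, are a little off and sometimes report something else, mostly with a low value. They report only what shows in the picture. A call takes as long as a camera call.
- imaging.outline_of(query, camera): "mask" (480x640 bool, what is visible of it) and "uv" ([column, row] in pixels, amid what is visible of it).
The state is a dict: "clock": time; "q": joint angles; "qd": joint speeds; "joint_torque": joint torques, N m; "tool_pos": TCP position; "eef_rot": TCP orientation; "contact_force": force on the tool from outside, world axes, zero at the start; "torque": the same for the moment, N m; "finger_gap": opening from 0.0 (shut) to 1.0 (fully open); "finger_force": force on a finger pad.
Only numpy, scipy, OpenCV 4.12 (cv2) and the standard library are available. Lean on these libraries where they do the work, as an engineer would, in place of code of your own. Each camera call takes 0.05 s, during which the arm holds its last target. There are 200 camera calls.

## Working session

There is one attempt and no reset: what is moved stays moved. The work goes in short steps, Python scripts to look and compute and a tool call to move; the robot and the scene stay as the last step left them, time stands still between calls to the robot, and variables do not carry over. Pictures are saved under pics/ and viewed, at most 10 in all, crops included, and the job is handed in when it is done.

Besides the shell and the picture viewer there is one more tool, called as name([rows], argument=value, ...), one row to a line, values as JSON. servo_tool: Moves the arm, as the interface text tells. Its arguments: {"type":"object","properties":{"motion":{"type":"array","items":{"type":"object","properties":{"dp":{"type":"array","items":{"type":"number"}},"turn":{"type":"array","items":{"type":"number"}}}}},"jaw":{"type":"number"},"grip_force":{"type":"number"}},"required":["motion"]}

```bash
mkdir -p pics; ls
python3 - <<'E'
from workcell import robot, imaging
import cv2, numpy as np
s=robot.read_state();print(s)
ims=[]
for c in ["scene","top"]:
    im=imaging.get_image(c); cv2.imwrite(f"pics/{c}0.png",im[:,:,::-1])
    i=imaging.camera_info(c);print(c,i)
    for n in ["locker","flap_knob","catch_paddle","tape_measure","wax_tin","sanding_block","star_knob"]:
        r=imaging.outline_of(n,c)
        print(n,[(round(d["score"],2),np.round(d["uv"]),int(d["mask"].sum())) for d in r[:2]])
        if r: np.save(f"pics/{c}_{n}.npy",r[0]["mask"])
E
```

```text
pics
{'clock': 0.0, 'q': array([-1.28780529e+00,  1.16494042e-01,  1.44229238e+00, -1.85071283e-05,
        1.58399056e+00, -3.77946310e-02]), 'qd': array([ 1.52720504e-04, -4.95941607e-04, -6.82043240e-06,  6.60229853e-04,
       -1.31072181e-03, -3.54731864e-04]), 'joint_torque': array([ 6.24268519e-03, -7.31969905e+01, -6.32498360e+01,  3.41315790e-04,
        6.22662381e-03,  8.51246710e-06]), 'tool_pos': array([ 0.21277705, -0.64040192,  0.24923989]), 'eef_rot': array([[ 9.48988057e-01,  3.15311822e-01, -3.48467594e-04],
       [ 3.15312014e-01, -9.48987383e-01,  1.13205169e-03],
       [ 2.62579331e-05, -1.18417956e-03, -9.99999299e-01]]), 'contact_force': array([-0.40260498, -0.42873892, -0.10776742]), 'torque': array([ 0.00058266,  0.06232416, -0.00865874]), 'finger_force': 0.0, 'finger_gap': 0.9984935089835515}
scene {'fx': 601.939042624866, 'fy': 601.939042624866, 'cx': 313.55921996826544, 'cy': 250.20748084213113, 'extrinsics': array([[-0.97588861, -0.21756419, -0.01752828,  0.54481025],
       [-0.11772732,  0.5922859 , -0.79708073,  0.14304832],
       [ 0.18379797, -0.7
[... 655 characters left out ...]
0742303474, 'extrinsics': array([[-0.0147665 , -0.99933602, -0.03330878,  0.05323179],
       [-0.99425214,  0.01820793, -0.10550427,  0.58526562],
       [ 0.1060407 ,  0.0315594 , -0.99386084,  0.93633024],
       [ 0.        ,  0.        ,  0.        ,  1.        ]])}
locker [(0.85, array([315., 194.]), 17579)]
flap_knob [(0.58, array([316., 214.]), 11169)]
catch_paddle [(0.81, array([406., 233.]), 473), (0.25, array([186., 205.]), 1641)]
tape_measure [(0.64, array([444., 293.]), 751), (0.34, array([208., 299.]), 394)]
wax_tin [(0.9, array([321., 314.]), 1079)]
sanding_block [(0.64, array([188., 208.]), 1601)]
star_knob [(0.7, array([315., 213.]), 11110), (0.67, array([205., 301.]), 402)]
```

View pics/scene0.png

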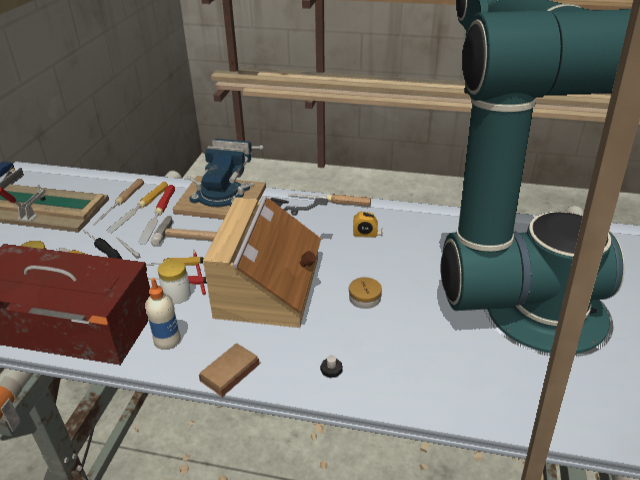

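View pics/top0.png

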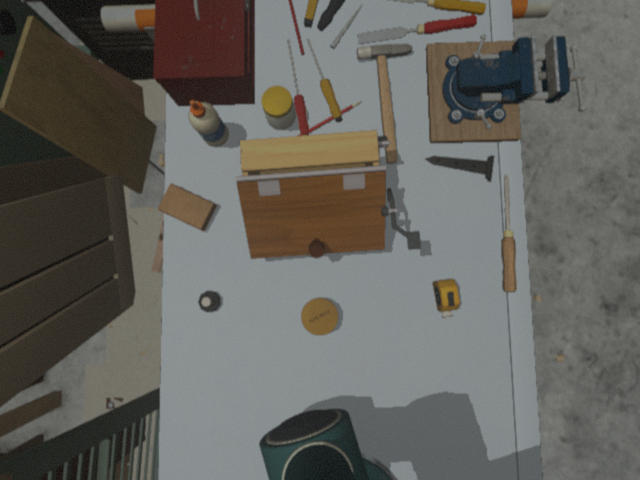

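```bash
cat > h.py <<'E'
import numpy as np, cv2
from workcell import robot, imaging
from scipy.optimize import least_squares
def proj(c,P):
    i=imaging.camera_info(c) if isinstance(c,str) else c
    P=np.atleast_2d(P);E=i["extrinsics"];q=P@E[:3,:3].T+E[:3,3]
    return np.c_[i["fx"]*q[:,0]/q[:,2]+i["cx"],i["fy"]*q[:,1]/q[:,2]+i["cy"]]
def ray(c,uv,z):
    i=imaging.camera_info(c) if isinstance(c,str) else c
    E=i["extrinsics"];R=E[:3,:3];o=-R.T@E[:3,3]
    d=R.T@np.array([(uv[0]-i["cx"])/i["fx"],(uv[1]-i["cy"])/i["fy"],1])
    return o+d*(z-o[2])/d[2]
def L2W(p,L):
    L=np.asarray(L);a=L[2];R=np.array([[np.cos(a),-np.sin(a),0],[np.sin(a),np.cos(a),0],[0,0,1]])
    return np.atleast_2d(L*0+p if False else p)@R.T+np.array([L[0],L[1],0])
M={"eL":(-.1426,.14,.0618),"eR":(-.1426,-.14,.0618),"knob":(-.135,0,.103),"pad":(-.136,-.185,.149),
"rbL":(.075,.13,.175),"rbR":(.075,-.13,.175)}
E
python3 - <<'E'
from h import *
obs={"top":{"eL":(250,257),"eR":(384,248),"knob":(317.5,247.5),"pad":(413.5,240.5),"rbL":(242,140),"rbR":(378,131)}}
def f(L):
    return np.concatenate([(proj(c,L2W(np.array([M[k]]),L))[0]-o) for c,d in obs.items() for k,o in d.items()])
r=least_squares(f,[.6,0,0],loss="soft_l1");print(r.x,np.round(f(r.x).reshape(-1,2),1))
L=r.x
for c in ["top","scene"]:
    im=cv2.imread(f"pics/{c}0.png")
    S=4
    x0,y0=(230,120) if c=="top" else (200,185)
    cr=cv2.resize(im[y0:y0+145,x0:x0+200],None,fx=S,fy=S,interpolation=cv2.INTER_CUBIC)
    for k,v in M.items():
        p=proj(c,L2W(np.array([v]),L))[0]; p=((p+.5-[x0,y0])*S).astype(int)
        cv2.drawMarker(cr,tuple(int(a) for a in p),(255,0,255),cv2.MARKER_CROSS,16,1)
    cv2.imwrite(f"pics/ov_{c}.png",cr)
for n,z in [("tape_measure",.035),("wax_tin",.03),("star_knob",.02),("sanding_block",.02)]:
    for c in ["top","scene"]:
        m=np.load(f"pics/{c}_{n}.npy");ys,xs=np.nonzero(m);print(n,c,ray(c,(xs.mean(),ys.mean()),z))
E
```

```text
[0.69915753 0.04506839 0.04052952] [[ 0.6  0.3]
 [ 0.6  1.5]
 [-1.   0.5]
 [ 0.4  0.2]
 [-1.4 -1.7]
 [ 0.2 -1.6]]
tape_measure top [ 0.46533534 -0.22859496  0.035     ]
tape_measure scene [ 0.46115309 -0.21794312  0.035     ]
wax_tin top [0.42667637 0.03778614 0.03      ]
wax_tin scene [0.42148353 0.05233427 0.03      ]
star_knob top [0.64852959 0.04609069 0.02      ]
star_knob scene [0.45674189 0.29034496 0.02      ]
sanding_block top [0.66915698 0.32846621 0.02      ]
sanding_block scene [0.66508731 0.33986656 0.02      ]
```

View pics/ov_top.png

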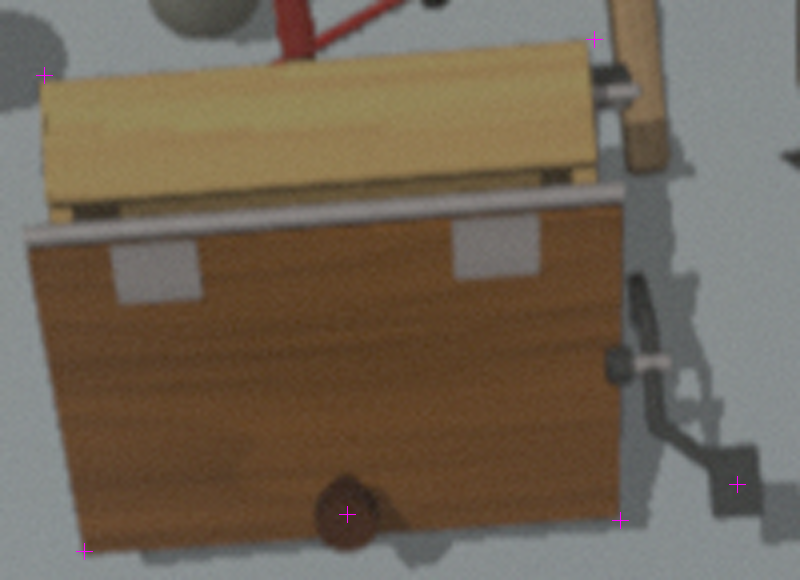

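View pics/ov_scene.png

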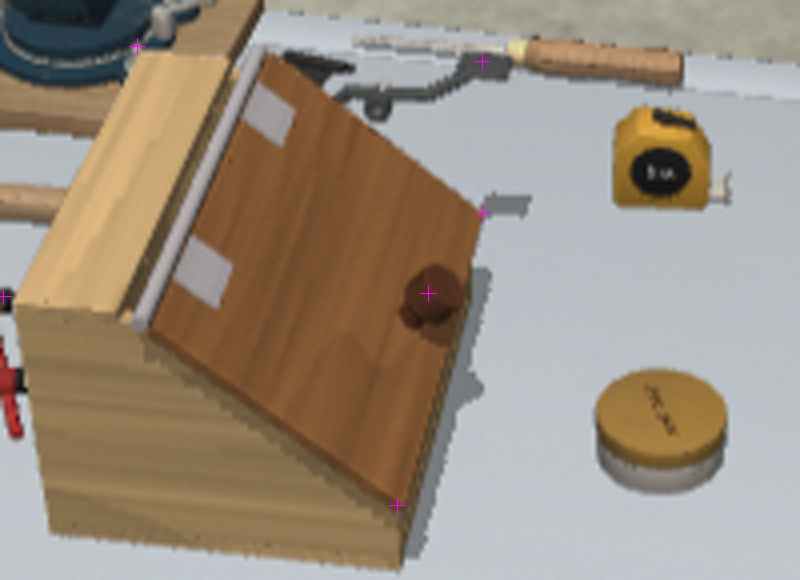

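Run:
```python
from h import *
g=lambda x0,y0,d:{k:(x0+a/4-.4,y0+b/4-.4) for k,(a,b) in d.items()}
obs={"top":g(230,120,{"eL":(84,551),"eR":(620,518),"knob":(347,512),"pad":(737,482)}),
"scene":g(200,185,{"eL":(402,498),"eR":(483,213),"knob":(432,288),"pad":(486,66)})}
def f(L):
    return np.concatenate([(proj(c,L2W(np.array([M[k]]),L))[0]-o) for c,d in obs.items() for k,o in d.items()])
r=least_squares(f,[.6,0,0],loss="soft_l1");print(r.x,np.round(f(r.x).reshape(-1,2),1))
L=r.x;np.save("L.npy",L)
for k in M: print(k,L2W(np.array([M[k]]),L))
# tape: fit box silhouette via mask IoU-ish; side cues: scene top/bottom corners
im=cv2.imread("pics/top0.png");x0,y0=415,265
a=cv2.resize(im[y0:y0+60,x0:x0+60],None,fx=8,fy=8,interpolation=cv2.INTER_CUBIC)
im=cv2.imread("pics/scene0.png");x0,y0=340,200
b=cv2.resize(im[y0:y0+48,x0:x0+40],(400,480),interpolation=cv2.INTER_CUBIC)
cv2.imwrite("pics/tape.png",np.hstack([a,b[:,:320]]))
```

```text
[0.69868698 0.04518119 0.04452119] [[ 0.2  0.4]
 [ 0.2  0.4]
 [ 0.4  0.7]
 [ 0.2  0.4]
 [-0.8  1.6]
 [-0.3 -0.1]
 [-0.7  1.1]
 [-1.1 -1.3]]
eL [[0.54999738 0.17869583 0.0618    ]]
eR [[ 0.56245919 -0.10102671  0.0618    ]]
knob [[0.56382075 0.03917281 0.103     ]]
pad [[ 0.57105544 -0.14568838  0.149     ]]
rbL [[0.76782682 0.17839035 0.175     ]]
rbR [[ 0.77939851 -0.08135201  0.175     ]]
```

View pics/tape.png

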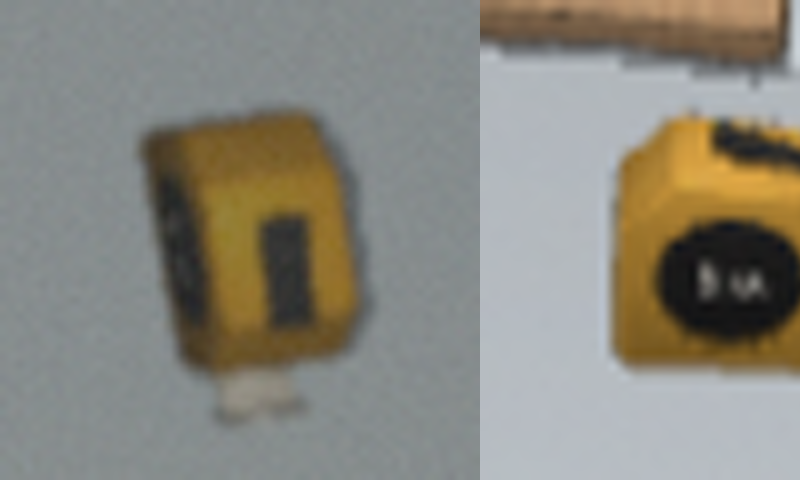

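Run:
```python
from h import *
from scipy.optimize import minimize
T={}
for c in ["top","scene"]:
    im=cv2.imread(f"pics/{c}0.png").astype(int);b,g,r=im[...,0],im[...,1],im[...,2]
    y=((r-b)>50).astype(np.uint8)
    m=np.load(f"pics/{c}_tape_measure.npy").astype(np.uint8);m=cv2.dilate(m,np.ones((5,5)))&y
    n,l,s,_=cv2.connectedComponentsWithStats(m);m=(l==1+np.argmax(s[1:,4])).astype(np.uint8)
    h=cv2.convexHull(np.argwhere(m)[:,::-1].astype(np.float32));T[c]=(h,imaging.camera_info(c));print(c,m.sum(),cv2.contourArea(h))
prof=[(-32.5,0),(32.5,0),(32.5,50),(19,64),(-19,64),(-32.5,50)]
P=np.array([(x,y,z) for x in(-18,18) for y,z in prof])/1000
S=8
def mk(h,c):
    x,y,w,hh=cv2.boundingRect(T[c][0].astype(np.float32));o=np.array([x-15,y-15])
    a=np.zeros(((hh+30)*S,(w+30)*S),np.uint8);cv2.fillPoly(a,[np.round((h.reshape(-1,2)-o+.5)*S).astype(np.int32)],1);return a
obs={c:cv2.dilate(mk(T[c][0],c),np.ones((S,S))) for c in T}
def cost(p,show=0):
    R=cv2.Rodrigues(np.array([0,0,p[2]]))[0];Q=P@R.T+[p[0],p[1],0];v=[]
    for c in T:
        a=mk(cv2.convexHull(proj(T[c][1],Q).astype(np.float32)),c);v.append((a!=obs[c]).sum()/obs[c].sum())
    if show:print(v)
    return sum(v)
best=min((minimize(cost,[.465,-.225,a],method="Nelder-Mead",options=dict(initial_simplex=[[.465,-.225,a],[.475,-.225,a],[.465,-.215,a],[.465,-.225,a+.1]])) for a in np.arange(-2.0,-1.1,.15)),key=lambda r:r.fun)
print(best.x,best.fun,np.degrees(best.x[2])+90);cost(best.x,1)
```

```text
top 426 512.0
scene 355 492.5
[ 0.46520368 -0.23041611 -1.41790979] 0.5342739771491519 8.759753203768312
[np.float64(0.3877771618625277), np.float64(0.1464968152866242)]
```

```bash
cat > fit.py <<'E'
from h import *
from scipy.optimize import minimize
T={}
for c,th in [("top",25),("scene",30)]:
    im=cv2.imread(f"pics/{c}0.png").astype(int);b,g,r=im[...,0],im[...,1],im[...,2]
    net=np.load(f"pics/{c}_tape_measure.npy");ys,xs=np.nonzero(net)
    m=((r-b)>th).astype(np.uint8);n,l,s,_=cv2.connectedComponentsWithStats(m)
    k=max(range(1,n),key=lambda i:(net&(l==i)).sum());m=l==k
    h=cv2.convexHull(np.argwhere(m)[:,::-1].astype(np.float32));T[c]=(h,imaging.camera_info(c));print(c,m.sum(),cv2.contourArea(h),cv2.boundingRect(h))
prof=[(-32.5,0),(32.5,0),(32.5,50),(19,64),(-19,64),(-32.5,50)]
P=np.array([(x,y,z) for x in(-18,18) for y,z in prof])/1000
S=8
def mk(h,c):
    x,y,w,hh=cv2.boundingRect(T[c][0]);o=np.array([x-15,y-15])
    a=np.zeros(((hh+30)*S,(w+30)*S),np.uint8);cv2.fillPoly(a,[np.round((h.reshape(-1,2)-o+.5)*S).astype(np.int32)],1);return a
obs={c:cv2.dilate(mk(T[c][0],c),np.ones((S,S))) for c in T}
def cost(p,show=0):
    R=cv2.Rodrigues(np.array([0,0,p[2]]))[0];Q=P@R.T+[p[0],p[1],0];v=[]
    for c in T:
        a=mk(cv2.convexHull(proj(T[c][1],Q).astype(np.float32)),c);v.append((a!=obs[c]).sum()/obs[c].sum())
        if show: print(c,v[-1],np.array(cv2.boundingRect(cv2.convexHull(proj(T[c][1],Q).astype(np.float32)))))
    return sum(v)
best=min((minimize(cost,[.465,-.225,a],method="Nelder-Mead",options=dict(initial_simplex=[[.465,-.225,a],[.475,-.225,a],[.465,-.215,a],[.465,-.225,a+.1]])) for a in np.arange(-2.0,-1.1,.15)),key=lambda r:r.fun)
print(best.x,best.fun,np.degrees(best.x[2])+90);cost(best.x,1)
E
python3 fit.py
```

```text
top 545 654.5 (434, 279, 26, 33)
scene 406 535.5 (353, 211, 25, 26)
[ 0.46566066 -0.23095227 -1.38298016] 0.22641510272608228 10.761073401726648
top 0.11646003692957003 [431 278  31  35]
scene 0.10995506579651225 [352 210  25  27]
```

servo_tool([
  {"dp": [0,0,0],"turn": [0,0,5.3]},
  {"dp": [0,0,0],"turn": [0,0,5.3]},
  {"dp": [0,0,0],"turn": [0,0,5.2]},
  {"dp": [0.01,-0.0166,0],"turn": [0,0,0]},
  {"dp": [0.019,-0.0332,0],"turn": [0,0,0]},
  {"dp": [0.019,-0.0332,0],"turn": [0,0,0]},
  {"dp": [0.019,-0.0332,0],"turn": [0,0,0]},
  {"dp": [0.019,-0.0332,0],"turn": [0,0,0]},
  {"dp": [0.019,-0.0332,0],"turn": [0,0,0]},
  {"dp": [0.019,-0.0332,0],"turn": [0,0,0]},
  {"dp": [0.019,-0.0332,0],"turn": [0,0,0]},
  {"dp": [0.019,-0.0332,0],"turn": [0,0,0]},
], jaw=1, grip_force=60)

```text
clock: 1.8
tool_pos: [0.3623, -0.3497, 0.2502]
eef_rot: [[0.999, 0.045, 0.0], [0.045, -0.999, -0.0], [0.0, 0.0, -1.0]]
contact_force: [0.7, -0.6, -0.4]
finger_gap: 0.996
finger_force: 0.0
```

servo_tool([
  {"dp": [0.019,-0.0332,0],"turn": [0,0,0]},
  {"dp": [0.019,-0.0332,0],"turn": [0,0,0]},
  {"dp": [0.019,-0.0332,0],"turn": [0,0,0]},
  {"dp": [0.019,-0.0332,0],"turn": [0,0,0]},
  {"dp": [0.019,-0.0332,0],"turn": [0,0,0]},
  {"dp": [0.019,-0.0332,0],"turn": [0,0,0]},
  {"dp": [0.019,-0.0332,0],"turn": [0,0,0]},
  {"dp": [0.019,-0.0332,0],"turn": [0,0,0]},
  {"dp": [0.019,-0.0332,0],"turn": [0,0,0]},
  {"dp": [0.019,-0.0332,0],"turn": [0,0,0]},
  {"dp": [0.01,-0.0166,0],"turn": [0,0,0]},
  {"dp": [0,0,0],"turn": [0,0,0]},
])

```text
clock: 2.8
tool_pos: [0.5471, 0.0091, 0.2496]
eef_rot: [[0.999, 0.048, -0.0], [0.048, -0.999, 0.001], [-0.0, -0.001, -1.0]]
contact_force: [0.1, -0.8, 0.6]
finger_gap: 1.002
finger_force: 0.0
```

Run:
```python
from h import *
s=robot.read_state();print(s["clock"],s["tool_pos"],s["eef_rot"].round(3),s["q"])
im=imaging.get_image("wrist");i=imaging.camera_info("wrist")
L=np.load("L.npy")
for k in M:
    p=proj(i,L2W(np.array([M[k]]),L))[0];print(k,p)
    if abs(p).max()<700: cv2.drawMarker(im,tuple(int(a) for a in p),(255,0,255),cv2.MARKER_CROSS,16,1)
cv2.imwrite("pics/w1.png",im[:,:,::-1])
for n in ["tape_measure","flap_knob"]:
    print(n,[(d["score"],d["uv"]) for d in imaging.outline_of(n,"wrist")])
```

```text
2.8 [0.54714679 0.00911779 0.24964547] [[ 0.999  0.048 -0.   ]
 [ 0.048 -0.999  0.001]
 [-0.    -0.001 -1.   ]] [-3.03116946e-02 -1.63659465e-01  1.71692219e+00  7.23407002e-04
  1.58875003e+00  1.49214377e+00]
eL [129.81018537 197.16176352]
eR [450.19416462 197.6777059 ]
knob [284.73993765 198.24462892]
pad [567.44788119 214.62840076]
rbL [ -75.8617328  -283.83043725]
rbR [ 574.79998158 -282.44441781]
tape_measure [(0.73, [551.4, 286.5])]
flap_knob [(0.79, [277.7, 87.8]), (0.57, [548.4, 290.4])]
```

View pics/w1.png

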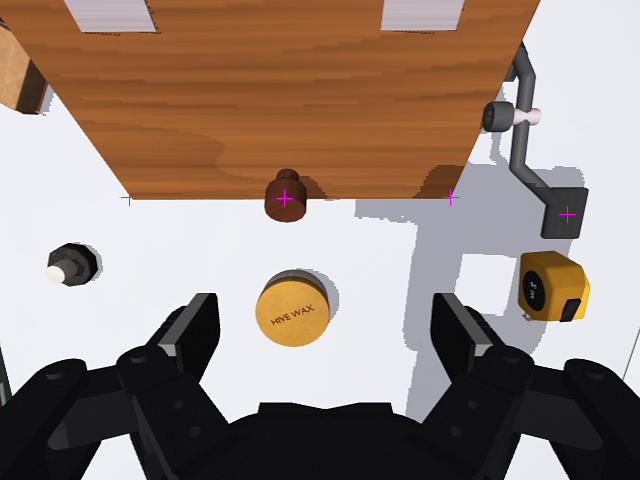

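Run:
```python
exec(open('fit.py').read().split("prof=")[0])
import pickle
im=cv2.imread("pics/w1.png").astype(int);b,g,r=im[...,0],im[...,1],im[...,2]
m=((r-b)>60).astype(np.uint8);n,l,s,_=cv2.connectedComponentsWithStats(m);m=l==l[265,535]
h=cv2.convexHull(np.argwhere(m)[:,::-1].astype(np.float32));T["wrist"]=(h,imaging.camera_info("wrist"));print(m.sum(),cv2.boundingRect(h))
exec("prof="+open('fit.py').read().split("prof=")[1])
del T["scene"]; 
b2=minimize(cost,best.x,method="Nelder-Mead",options=dict(initial_simplex=[best.x,best.x+[.01,0,0],best.x+[0,.01,0],best.x+[0,0,.1]]));print(b2.x,b2.fun,np.degrees(b2.x[2])+90);cost(b2.x,1)
del T["top"]
b2=minimize(cost,best.x,method="Nelder-Mead",options=dict(initial_simplex=[best.x,best.x+[.01,0,0],best.x+[0,.01,0],best.x+[0,0,.1]]));print(b2.x,b2.fun,np.degrees(b2.x[2])+90);cost(b2.x,1)
```

```text
top 545 654.5 (434, 279, 26, 33)
scene 406 535.5 (353, 211, 25, 26)
3158 (519, 251, 71, 70)
[ 0.46529426 -0.23103976 -1.37074127] 0.3727158015275343 11.462310357612282
top 0.12470324452651016 [430 278  32  36]
scene 0.10345565422060554 [352 210  25  27]
wrist 0.1445569027804186 [516 246  75  83]
[ 0.46668712 -0.23063908 -1.37660967] 0.25977385373215983 11.126075839146125
top 0.10524927459773147 [430 277  32  36]
wrist 0.15452457913442835 [516 245  75  82]
[ 0.464654   -0.23120313 -1.31503899] 0.13803366924573285 14.653815820120883
wrist 0.13803366924573285 [515 246  75  84]
```

servo_tool([
  {"dp": [0.009,-0.0147,0.01],"turn": [0,0,-0.2]},
  {"dp": [0.009,-0.0146,0.02],"turn": [0,0,0]},
  {"dp": [0,0,0.025],"turn": [0,0,0]},
  {"dp": [0,0,0.025],"turn": [0,0,0]},
  {"dp": [0,0,0.02],"turn": [0,0,0]},
  {"dp": [0,0,0.015],"turn": [0,0,0]},
  {"dp": [0,0,0.015],"turn": [0,0,0]},
  {"dp": [0,0,0.01],"turn": [0,0,0]},
  {"dp": [0,0,0.006],"turn": [0,0,0]},
  {"dp": [0,0,0],"turn": [0,0,0]},
])

```text
clock: 3.78
tool_pos: [0.5622, 0.0353, 0.1031]
eef_rot: [[0.999, 0.048, -0.001], [0.048, -0.999, -0.0], [-0.001, 0.0, -1.0]]
contact_force: [0.3, -0.1, 0.2]
finger_gap: 1.0
finger_force: 0.0
```

servo_tool([
  {"dp": [0,0,0],"turn": [0,0,0]},
  {"dp": [0,0,0],"turn": [0,0,0]},
  {"dp": [0,0,0],"turn": [0,0,0]},
  {"dp": [0,0,0],"turn": [0,0,0]},
  {"dp": [0,0,0],"turn": [0,0,0]},
  {"dp": [0,0,0],"turn": [0,0,0]},
], jaw=0, grip_force=50)

```text
clock: 4.28
tool_pos: [0.5629, 0.0395, 0.1056]
eef_rot: [[0.999, 0.05, 0.001], [0.05, -0.999, 0.007], [0.001, -0.007, -1.0]]
contact_force: [-6.9, 32.3, 12.9]
finger_gap: 0.354
finger_force: 49.4
```

Run:
```python
import numpy as np
N=26;al=np.radians(np.linspace(-28.07,76.6,N+1));be=np.radians(np.linspace(0,-20,N+1));r=.153
for k in range(N):
    dX=-r*(np.cos(al[k+1])-np.cos(al[k]));dZ=r*(np.sin(al[k+1])-np.sin(al[k]))
    b=be[k];x=np.array([np.cos(b),np.sin(-b)*1]);z=np.array([np.sin(b),-np.cos(b)])  # (X,Z)
    print('{"dp": [%.4f, 0, %.4f], "turn": [0, -0.8, 0]},'%(dX*x[0]+dZ*x[1],dX*z[0]+dZ*z[1]))
```

```text
{"dp": [-0.0047, 0, -0.0097], "turn": [0, -0.8, 0]},
{"dp": [-0.0039, 0, -0.0099], "turn": [0, -0.8, 0]},
{"dp": [-0.0030, 0, -0.0101], "turn": [0, -0.8, 0]},
{"dp": [-0.0022, 0, -0.0103], "turn": [0, -0.8, 0]},
{"dp": [-0.0013, 0, -0.0105], "turn": [0, -0.8, 0]},
{"dp": [-0.0004, 0, -0.0106], "turn": [0, -0.8, 0]},
{"dp": [0.0005, 0, -0.0107], "turn": [0, -0.8, 0]},
{"dp": [0.0014, 0, -0.0107], "turn": [0, -0.8, 0]},
{"dp": [0.0023, 0, -0.0107], "turn": [0, -0.8, 0]},
{"dp": [0.0032, 0, -0.0107], "turn": [0, -0.8, 0]},
{"dp": [0.0040, 0, -0.0107], "turn": [0, -0.8, 0]},
{"dp": [0.0048, 0, -0.0106], "turn": [0, -0.8, 0]},
{"dp": [0.0056, 0, -0.0105], "turn": [0, -0.8, 0]},
{"dp": [0.0064, 0, -0.0103], "turn": [0, -0.8, 0]},
{"dp": [0.0071, 0, -0.0101], "turn": [0, -0.8, 0]},
{"dp": [0.0077, 0, -0.0099], "turn": [0, -0.8, 0]},
{"dp": [0.0083, 0, -0.0097], "turn": [0, -0.8, 0]},
{"dp": [0.0089, 0, -0.0094], "turn": [0, -0.8, 0]},
{"dp": [0.0093, 0, -0.0091], "turn": [0, -0.8, 0]},
{"dp": [0.0097, 0, -0.0087], "turn": [0, -0.8, 0]},
{"dp": [0.0101, 0, -0.0083], "turn": [0, -0.8, 0]},
{"dp": [0.0104, 0, -0.0079], "turn": [0, -0.8, 0]},
{"dp": [0.0106, 0, -0.0075], "turn": [0, -0.8, 0]},
{"dp": [0.0107, 0, -0.0071], "turn": [0, -0.8, 0]},
{"dp": [0.0107, 0, -0.0066], "turn": [0, -0.8, 0]},
{"dp": [0.0107, 0, -0.0061], "turn": [0, -0.8, 0]},
```

Run:
```python
import numpy as np
N=26;al=np.radians(np.linspace(-28.07,76.6,N+1));be=np.radians(np.linspace(0,-20.8,N+1));r=.153
for k in range(N):
    dX=-r*(np.cos(al[k+1])-np.cos(al[k]));dZ=r*(np.sin(al[k+1])-np.sin(al[k]))
    b=be[k]
    print('{"dp": [%.4f, 0, %.4f]},'%(dX*np.cos(b)+dZ*np.sin(b),dX*np.sin(b)-dZ*np.cos(b)))
```

```text
{"dp": [-0.0047, 0, -0.0097]},
{"dp": [-0.0042, 0, -0.0099]},
{"dp": [-0.0036, 0, -0.0101]},
{"dp": [-0.0030, 0, -0.0103]},
{"dp": [-0.0024, 0, -0.0105]},
{"dp": [-0.0019, 0, -0.0106]},
{"dp": [-0.0013, 0, -0.0107]},
{"dp": [-0.0007, 0, -0.0107]},
{"dp": [-0.0000, 0, -0.0107]},
{"dp": [0.0006, 0, -0.0107]},
{"dp": [0.0012, 0, -0.0107]},
{"dp": [0.0018, 0, -0.0106]},
{"dp": [0.0024, 0, -0.0105]},
{"dp": [0.0029, 0, -0.0103]},
{"dp": [0.0035, 0, -0.0102]},
{"dp": [0.0041, 0, -0.0099]},
{"dp": [0.0046, 0, -0.0097]},
{"dp": [0.0052, 0, -0.0094]},
{"dp": [0.0057, 0, -0.0091]},
{"dp": [0.0062, 0, -0.0088]},
{"dp": [0.0067, 0, -0.0084]},
{"dp": [0.0071, 0, -0.0080]},
{"dp": [0.0076, 0, -0.0076]},
{"dp": [0.0080, 0, -0.0072]},
{"dp": [0.0084, 0, -0.0067]},
{"dp": [0.0088, 0, -0.0062]},
```

servo_tool([
  {"dp": [0,-0.002,-0.001],"turn": [0,0,0]},
  {"dp": [0,-0.0022,-0.001],"turn": [0,0,0]},
  {"dp": [0,0,0],"turn": [0,0,0]},
])

```text
clock: 4.53
tool_pos: [0.5625, 0.0401, 0.1064]
eef_rot: [[0.999, 0.049, 0.0], [0.049, -0.999, -0.001], [0.0, 0.001, -1.0]]
contact_force: [0.8, -2.7, -2.0]
finger_gap: 0.351
finger_force: 49.9
```

servo_tool([
  {"dp": [-0.0047,0,-0.0097],"turn": [0,-0.8,0]},
  {"dp": [-0.0042,0,-0.0099],"turn": [0,-0.8,0]},
  {"dp": [-0.0036,0,-0.0101],"turn": [0,-0.8,0]},
  {"dp": [-0.003,0,-0.0103],"turn": [0,-0.8,0]},
  {"dp": [-0.0024,0,-0.0105],"turn": [0,-0.8,0]},
  {"dp": [-0.0019,0,-0.0106],"turn": [0,-0.8,0]},
  {"dp": [-0.0013,0,-0.0107],"turn": [0,-0.8,0]},
  {"dp": [-0.0007,0,-0.0107],"turn": [0,-0.8,0]},
])

```text
clock: 5.2
tool_pos: [0.5453, 0.0392, 0.1895]
eef_rot: [[0.993, 0.048, -0.11], [0.048, -0.999, -0.006], [-0.111, 0.0, -0.994]]
contact_force: [10.7, -1.0, -7.0]
finger_gap: 0.354
finger_force: 50.3
```

servo_tool([
  {"dp": [0,0,-0.0107],"turn": [0,-0.8,0]},
  {"dp": [0.0006,0,-0.0107],"turn": [0,-0.8,0]},
  {"dp": [0.0012,0,-0.0107],"turn": [0,-0.8,0]},
  {"dp": [0.0018,0,-0.0106],"turn": [0,-0.8,0]},
  {"dp": [0.0024,0,-0.0105],"turn": [0,-0.8,0]},
  {"dp": [0.0029,0,-0.0103],"turn": [0,-0.8,0]},
  {"dp": [0.0035,0,-0.0102],"turn": [0,-0.8,0]},
  {"dp": [0.0041,0,-0.0099],"turn": [0,-0.8,0]},
])

```text
clock: 5.87
tool_pos: [0.5744, 0.0407, 0.2683]
eef_rot: [[0.974, 0.048, -0.223], [0.047, -0.999, -0.011], [-0.223, 0.0, -0.975]]
contact_force: [2.8, -1.1, -9.2]
finger_gap: 0.349
finger_force: 50.0
```

servo_tool([
  {"dp": [0.0046,0,-0.0097],"turn": [0,-0.8,0]},
  {"dp": [0.0052,0,-0.0094],"turn": [0,-0.8,0]},
  {"dp": [0.0057,0,-0.0091],"turn": [0,-0.8,0]},
  {"dp": [0.0062,0,-0.0088],"turn": [0,-0.8,0]},
  {"dp": [0.0067,0,-0.0084],"turn": [0,-0.8,0]},
  {"dp": [0.0071,0,-0.008],"turn": [0,-0.8,0]},
  {"dp": [0.0076,0,-0.0076],"turn": [0,-0.8,0]},
  {"dp": [0.008,0,-0.0072],"turn": [0,-0.8,0]},
  {"dp": [0.0084,0,-0.0067],"turn": [0,-0.8,0]},
  {"dp": [0.0088,0,-0.0062],"turn": [0,-0.8,0]},
  {"dp": [0,0,0],"turn": [0,0,0]},
])

```text
clock: 6.78
tool_pos: [0.6628, 0.0453, 0.3267]
eef_rot: [[0.933, 0.049, -0.357], [0.046, -0.999, -0.017], [-0.357, -0.0, -0.934]]
contact_force: [-4.0, 1.5, 2.1]
finger_gap: 0.355
finger_force: 54.4
```

Run:
```python
from h import *
L=np.load("L.npy");p=robot.read_state()["tool_pos"]
d=p-L2W(np.array([[0,0,.175]]),L)[0];u=np.array([np.cos(L[2]),np.sin(L[2]),0]);X=d@u;Z=d[2]
print(X,Z,np.hypot(X,Z),np.radians(28.07)+np.arctan2(Z,-X))
```

```text
-0.035824938945018356 0.15170470619024484 0.15587733680905252 1.8288095474940809
```

servo_tool([
  {"dp": [0,0,0],"turn": [0,0,0]},
  {"dp": [0,0,0],"turn": [0,0,0]},
  {"dp": [0,0,0],"turn": [0,0,0]},
  {"dp": [0,0,0],"turn": [0,0,0]},
  {"dp": [0,0,0],"turn": [0,0,0]},
  {"dp": [0,0,-0.015],"turn": [0,0,0]},
  {"dp": [0,0,-0.025],"turn": [0,0,0]},
  {"dp": [0,0,-0.03],"turn": [0,0,0]},
  {"dp": [0,0,-0.03],"turn": [0,0,0]},
  {"dp": [0,0,0],"turn": [0,0,0]},
], jaw=1)

```text
clock: 7.62
tool_pos: [0.6982, 0.0467, 0.4257]
eef_rot: [[0.936, 0.048, -0.349], [0.045, -0.999, -0.017], [-0.349, 0.0, -0.937]]
contact_force: [0.4, 0.1, 1.0]
finger_gap: 1.004
finger_force: 0.0
```

Run:
```python
from h import *
im=imaging.get_image("scene");L=np.load("L.npy")
t=1.74-np.radians(40)
for y in (.14,-.14):
    p=L2W(np.array([[-.182*np.cos(t),y,.175+.182*np.sin(t)]]),L);print(proj("scene",p))
    cv2.drawMarker(im,tuple(int(a) for a in proj("scene",p)[0]),(255,0,255),cv2.MARKER_CROSS,10,1)
cv2.imwrite("pics/s2.png",im[100:400,150:550,::-1])
```

```text
[[269.61066973 206.95765151]]
[[297.32360222 142.12216645]]
```

View pics/s2.png

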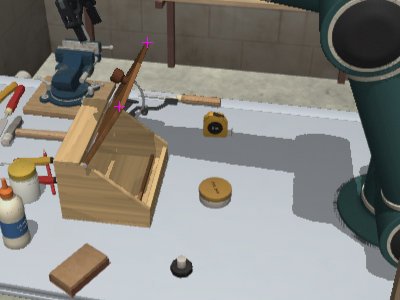

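```bash
cat > plan.py <<'E'
from h import *
from scipy.spatial.transform import Rotation as Ro
def tool(az,tilt):  # z leans tilt toward azimuth az; x along az
    a,t=np.radians(az),np.radians(tilt);h=np.array([np.cos(a),np.sin(a),0]);k=np.array([0,0,1.])
    z=np.sin(t)*h-np.cos(t)*k;x=np.cos(t)*h+np.sin(t)*k
    return np.c_[x,np.cross(z,x),z]
def plan(wps,start=None):
    import json
    s=robot.read_state();p,R=(s["tool_pos"],s["eef_rot"]) if start is None else start
    for P,Rt,N in wps:
        P=np.asarray(P,float);w=(Ro.from_matrix(R).inv()*Ro.from_matrix(Rt)).as_rotvec();rows=[]
        for k in range(N):
            Rk=(Ro.from_matrix(R)*Ro.from_rotvec(w*k/N)).as_matrix()
            rows.append({"dp":[float(v) for v in np.round(Rk.T@(P-p)/N,4)+0.0],"turn":[float(v) for v in np.round(np.degrees(w)/N,1)+0.0]})
        print(json.dumps(rows));p,R=P,Rt
E
python3 - <<'E'
from plan import *
R=tool(12.5,35);G=np.array([.466,-.231,.040]);z=R[:,2]
plan([((.42,-.24,.38),R,12),(G-.1*z,R,7),(G,R,8)])
E
```

```text
[{"dp": [-0.0215, 0.0227, 0.0119], "turn": [0.1, 4.6, -0.8]}, {"dp": [-0.0227, 0.0224, 0.0101], "turn": [0.1, 4.6, -0.8]}, {"dp": [-0.0238, 0.0221, 0.0082], "turn": [0.1, 4.6, -0.8]}, {"dp": [-0.0247, 0.0218, 0.0062], "turn": [0.1, 4.6, -0.8]}, {"dp": [-0.0254, 0.0214, 0.0041], "turn": [0.1, 4.6, -0.8]}, {"dp": [-0.0259, 0.0211, 0.002], "turn": [0.1, 4.6, -0.8]}, {"dp": [-0.0263, 0.0207, -0.0002], "turn": [0.1, 4.6, -0.8]}, {"dp": [-0.0265, 0.0203, -0.0023], "turn": [0.1, 4.6, -0.8]}, {"dp": [-0.0265, 0.0199, -0.0045], "turn": [0.1, 4.6, -0.8]}, {"dp": [-0.0264, 0.0195, -0.0067], "turn": [0.1, 4.6, -0.8]}, {"dp": [-0.026, 0.0191, -0.0088], "turn": [0.1, 4.6, -0.8]}, {"dp": [-0.0255, 0.0187, -0.0109], "turn": [0.1, 4.6, -0.8]}]
[{"dp": [-0.0224, 0.0002, 0.0293], "turn": [0.0, 0.0, 0.0]}, {"dp": [-0.0224, 0.0002, 0.0293], "turn": [0.0, 0.0, 0.0]}, {"dp": [-0.0224, 0.0002, 0.0293], "turn": [0.0, 0.0, 0.0]}, {"dp": [-0.0224, 0.0002, 0.0293], "turn": [0.0, 0.0, 0.0]}, {"dp": [-0.0224, 0.0002, 0.0293], "turn": [0.0, 0.0, 0.0]}, {"dp": [-0.0224, 0.0002, 0.0293], "turn": [0.0, 0.0, 0.0]}, {"dp": [-0.0224, 0.0002, 0.0293], "turn": [0.0, 0.0, 0.0]}]
[{"dp": [0.0, 0.0, 0.0125], "turn": [0.0, 0.0, 0.0]}, {"dp": [0.0, 0.0, 0.0125], "turn": [0.0, 0.0, 0.0]}, {"dp": [0.0, 0.0, 0.0125], "turn": [0.0, 0.0, 0.0]}, {"dp": [0.0, 0.0, 0.0125], "turn": [0.0, 0.0, 0.0]}, {"dp": [0.0, 0.0, 0.0125], "turn": [0.0, 0.0, 0.0]}, {"dp": [0.0, 0.0, 0.0125], "turn": [0.0, 0.0, 0.0]}, {"dp": [0.0, 0.0, 0.0125], "turn": [0.0, 0.0, 0.0]}, {"dp": [0.0, 0.0, 0.0125], "turn": [0.0, 0.0, 0.0]}]
```

servo_tool([
  {"dp": [-0.0215,0.0227,0.0119],"turn": [0.1,4.6,-0.8]},
  {"dp": [-0.0227,0.0224,0.0101],"turn": [0.1,4.6,-0.8]},
  {"dp": [-0.0238,0.0221,0.0082],"turn": [0.1,4.6,-0.8]},
  {"dp": [-0.0247,0.0218,0.0062],"turn": [0.1,4.6,-0.8]},
  {"dp": [-0.0254,0.0214,0.0041],"turn": [0.1,4.6,-0.8]},
  {"dp": [-0.0259,0.0211,0.002],"turn": [0.1,4.6,-0.8]},
  {"dp": [-0.0263,0.0207,-0.0002],"turn": [0.1,4.6,-0.8]},
  {"dp": [-0.0265,0.0203,-0.0023],"turn": [0.1,4.6,-0.8]},
  {"dp": [-0.0265,0.0199,-0.0045],"turn": [0.1,4.6,-0.8]},
  {"dp": [-0.0264,0.0195,-0.0067],"turn": [0.1,4.6,-0.8]},
  {"dp": [-0.026,0.0191,-0.0088],"turn": [0.1,4.6,-0.8]},
  {"dp": [-0.0255,0.0187,-0.0109],"turn": [0.1,4.6,-0.8]},
])

```text
clock: 8.67
tool_pos: [0.4217, -0.2342, 0.3796]
eef_rot: [[0.814, 0.207, 0.543], [0.172, -0.978, 0.116], [0.555, -0.001, -0.832]]
contact_force: [-0.4, -0.4, -0.6]
finger_gap: 1.003
finger_force: 0.0
```

servo_tool([
  {"dp": [-0.0224,0,0.0293],"turn": [0,0,0]},
  {"dp": [-0.0224,0,0.0293],"turn": [0,0,0]},
  {"dp": [-0.0224,0,0.0293],"turn": [0,0,0]},
  {"dp": [-0.0224,0,0.0293],"turn": [0,0,0]},
  {"dp": [-0.0224,0,0.0293],"turn": [0,0,0]},
  {"dp": [0,0,0],"turn": [0,0,0]},
  {"dp": [0,0,0],"turn": [0,0,0]},
])

```text
clock: 9.25
tool_pos: [0.4104, -0.2353, 0.1952]
eef_rot: [[0.817, 0.207, 0.538], [0.169, -0.978, 0.119], [0.551, -0.006, -0.835]]
contact_force: [0.3, 0.3, 1.7]
finger_gap: 0.997
finger_force: 0.0
```

Run:
```python
from plan import *
im=imaging.get_image("wrist");i=imaging.camera_info("wrist");L=np.load("L.npy")
r=imaging.outline_of("tape_measure","wrist");print([(d["score"],d["uv"],d["mask"].sum()) for d in r])
a=np.radians(12.5-90);Rz=cv2.Rodrigues(np.array([0,0,a]))[0]
Q=np.array([(x,y,z) for z in(0,64) for x,y in((-18,-32.5),(18,-32.5),(18,32.5),(-18,32.5))])/1000@Rz.T+[.466,-.231,0]
q=proj(i,Q).astype(int)
for f in (q[:4],q[4:]): cv2.polylines(im,[f.reshape(-1,1,2).astype(np.int32)],True,(255,0,255),1)
cv2.imwrite("pics/w2.png",im[:,:,::-1])
R=tool(12.5,35);G=np.array([.466,-.231,.040]);z=R[:,2]
print(robot.read_state()["tool_pos"])
plan([(G-.1*z,R,4),(G,R,8)])
```

```text
[(0.72, [330.4, 267.7], np.int64(4148))]
[ 0.41138905 -0.23623711  0.19868863]
[{"dp": [-0.0112, 0.0017, 0.0156], "turn": [0.1, 0.4, -0.1]}, {"dp": [-0.0113, 0.0017, 0.0155], "turn": [0.1, 0.4, -0.1]}, {"dp": [-0.0114, 0.0017, 0.0155], "turn": [0.1, 0.4, -0.1]}, {"dp": [-0.0115, 0.0017, 0.0154], "turn": [0.1, 0.4, -0.1]}]
[{"dp": [0.0, 0.0, 0.0125], "turn": [0.0, 0.0, 0.0]}, {"dp": [0.0, 0.0, 0.0125], "turn": [0.0, 0.0, 0.0]}, {"dp": [0.0, 0.0, 0.0125], "turn": [0.0, 0.0, 0.0]}, {"dp": [0.0, 0.0, 0.0125], "turn": [0.0, 0.0, 0.0]}, {"dp": [0.0, 0.0, 0.0125], "turn": [0.0, 0.0, 0.0]}, {"dp": [0.0, 0.0, 0.0125], "turn": [0.0, 0.0, 0.0]}, {"dp": [0.0, 0.0, 0.0125], "turn": [0.0, 0.0, 0.0]}, {"dp": [0.0, 0.0, 0.0125], "turn": [0.0, 0.0, 0.0]}]
```

View pics/w2.png

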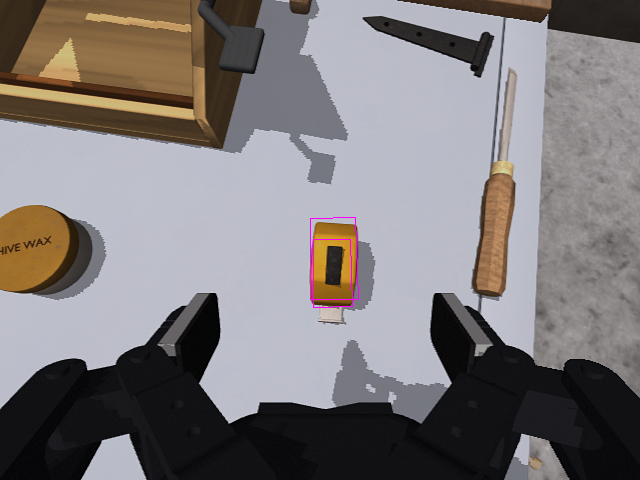

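servo_tool([
  {"dp": [-0.0112,0.0017,0.0156],"turn": [0.1,0.4,0.2]},
  {"dp": [-0.0113,0.0017,0.0155],"turn": [0.1,0.4,0.2]},
  {"dp": [-0.0114,0.0017,0.0155],"turn": [0.1,0.4,0.2]},
  {"dp": [-0.0115,0.0017,0.0154],"turn": [0.1,0.4,0.2]},
  {"dp": [0,0,0.0125],"turn": [0,0,0]},
  {"dp": [0,0,0.0125],"turn": [0,0,0]},
  {"dp": [0,0,0.0125],"turn": [0,0,0]},
  {"dp": [0,0,0.0125],"turn": [0,0,0]},
  {"dp": [0,0,0.0125],"turn": [0,0,0]},
  {"dp": [0,0,0.0125],"turn": [0,0,0]},
  {"dp": [0,0,0],"turn": [0,0,0]},
  {"dp": [0,0,0],"turn": [0,0,0]},
])

```text
clock: 10.35
tool_pos: [0.4522, -0.2331, 0.0596]
eef_rot: [[0.803, 0.201, 0.561], [0.155, -0.98, 0.129], [0.575, -0.017, -0.818]]
contact_force: [0.3, -0.7, 0.2]
finger_gap: 1.001
finger_force: 0.0
```

Run:
```python
from plan import *
s=robot.read_state();print(s["tool_pos"],s["eef_rot"].round(3))
plan([((.466,-.231,.04),tool(11.5,35),3)])
```

```text
[ 0.45219769 -0.23313589  0.05961025] [[ 0.803  0.201  0.561]
 [ 0.155 -0.98   0.129]
 [ 0.575 -0.017 -0.818]]
[{"dp": [0.0, 0.0003, 0.008], "turn": [-0.3, 0.0, -0.2]}, {"dp": [0.0, 0.0003, 0.008], "turn": [-0.3, 0.0, -0.2]}, {"dp": [0.0001, 0.0003, 0.008], "turn": [-0.3, 0.0, -0.2]}]
```

servo_tool([
  {"dp": [0,0.0003,0.008],"turn": [-0.3,0,-0.2]},
  {"dp": [0,0.0003,0.008],"turn": [-0.3,0,-0.2]},
  {"dp": [0,0.0003,0.008],"turn": [-0.3,0,-0.2]},
  {"dp": [0,0,0],"turn": [0,0,0]},
])

```text
clock: 10.68
tool_pos: [0.4652, -0.2302, 0.037]
eef_rot: [[0.802, 0.2, 0.563], [0.164, -0.98, 0.114], [0.574, 0.001, -0.819]]
contact_force: [-0.5, -0.3, 0.4]
finger_gap: 1.0
finger_force: 0.0
```

servo_tool([
  {"dp": [0,0,0],"turn": [0,0,0]},
  {"dp": [0,0,0],"turn": [0,0,0]},
  {"dp": [0,0,0],"turn": [0,0,0]},
  {"dp": [0,0,0],"turn": [0,0,0]},
  {"dp": [0,0,0],"turn": [0,0,0]},
  {"dp": [0,0,0],"turn": [0,0,0]},
  {"dp": [0,0,0],"turn": [0,0,0]},
], jaw=0, grip_force=40)

```text
clock: 11.27
tool_pos: [0.4651, -0.2309, 0.0387]
eef_rot: [[0.801, 0.199, 0.564], [0.164, -0.98, 0.113], [0.575, 0.002, -0.818]]
contact_force: [-4.3, 0.5, 6.1]
finger_gap: 0.421
finger_force: 39.3
```

Run:
```python
from plan import *
s=robot.read_state();p=s["tool_pos"];R0=s["eef_rot"];print(p,R0.round(3),s["contact_force"],s["finger_gap"])
L=np.load("L.npy");az=np.degrees(np.arctan2(R0[1,0],R0[0,0]));print("az",az)
# keep tape upright: only yaw about world z
Rt=cv2.Rodrigues(np.array([0,0,L[2]-np.radians(az)]))[0]@R0
T=L2W(np.array([[-.025,0,.012+p[2]+.004]]),L)[0];d=Rt[:,2];print("target",T)
A=T-.25*d;up=p+[0,0,.17]
plan([(up,R0,7),(A,Rt,12),(T-.05*d,Rt,9),(T,Rt,6)])
```

```text
[ 0.46512085 -0.23094113  0.03873004] [[ 0.801  0.199  0.564]
 [ 0.164 -0.98   0.113]
 [ 0.575  0.002 -0.818]] [-4.2637533   0.45624813  6.05912606] 0.42064485984917593
az 11.568949518149148
target [0.67371175 0.04406852 0.05473004]
[{"dp": [0.014, 0.0, -0.0199], "turn": [0.0, 0.0, 0.0]}, {"dp": [0.014, 0.0, -0.0199], "turn": [0.0, 0.0, 0.0]}, {"dp": [0.014, 0.0, -0.0199], "turn": [0.0, 0.0, 0.0]}, {"dp": [0.014, 0.0, -0.0199], "turn": [0.0, 0.0, 0.0]}, {"dp": [0.014, 0.0, -0.0199], "turn": [0.0, 0.0, 0.0]}, {"dp": [0.014, 0.0, -0.0199], "turn": [0.0, 0.0, 0.0]}, {"dp": [0.014, 0.0, -0.0199], "turn": [0.0, 0.0, 0.0]}]
[{"dp": [0.0104, -0.0209, 0.0021], "turn": [-0.4, 0.0, 0.6]}, {"dp": [0.0102, -0.021, 0.002], "turn": [-0.4, 0.0, 0.6]}, {"dp": [0.01, -0.0211, 0.0018], "turn": [-0.4, 0.0, 0.6]}, {"dp": [0.0098, -0.0213, 0.0017], "turn": [-0.4, 0.0, 0.6]}, {"dp": [0.0095, -0.0214, 0.0015], "turn": [-0.4, 0.0, 0.6]}, {"dp": [0.0093, -0.0215, 0.0013], "turn": [-0.4, 0.0, 0.6]}, {"dp": [0.0091, -0.0216, 0.0012], "turn": [-0.4, 0.0, 0.6]}, {"dp": [0.0088, -0.0217, 0.001], "turn": [-0.4, 0.
[... 349 characters left out ...]
.0, 0.0]}, {"dp": [0.0, 0.0, 0.0222], "turn": [0.0, 0.0, 0.0]}, {"dp": [0.0, 0.0, 0.0222], "turn": [0.0, 0.0, 0.0]}, {"dp": [0.0, 0.0, 0.0222], "turn": [0.0, 0.0, 0.0]}, {"dp": [0.0, 0.0, 0.0222], "turn": [0.0, 0.0, 0.0]}, {"dp": [0.0, 0.0, 0.0222], "turn": [0.0, 0.0, 0.0]}, {"dp": [0.0, 0.0, 0.0222], "turn": [0.0, 0.0, 0.0]}, {"dp": [0.0, 0.0, 0.0222], "turn": [0.0, 0.0, 0.0]}]
[{"dp": [0.0, 0.0, 0.0083], "turn": [0.0, 0.0, 0.0]}, {"dp": [0.0, 0.0, 0.0083], "turn": [0.0, 0.0, 0.0]}, {"dp": [0.0, 0.0, 0.0083], "turn": [0.0, 0.0, 0.0]}, {"dp": [0.0, 0.0, 0.0083], "turn": [0.0, 0.0, 0.0]}, {"dp": [0.0, 0.0, 0.0083], "turn": [0.0, 0.0, 0.0]}, {"dp": [0.0, 0.0, 0.0083], "turn": [0.0, 0.0, 0.0]}]
```

servo_tool([
  {"dp": [0.014,0,-0.0199],"turn": [0,0,0]},
  {"dp": [0.014,0,-0.0199],"turn": [0,0,0]},
  {"dp": [0.014,0,-0.0199],"turn": [0,0,0]},
  {"dp": [0.014,0,-0.0199],"turn": [0,0,0]},
  {"dp": [0.014,0,-0.0199],"turn": [0,0,0]},
  {"dp": [0.014,0,-0.0199],"turn": [0,0,0]},
  {"dp": [0.014,0,-0.0199],"turn": [0,0,0]},
], grip_force=50)

```text
clock: 11.85
tool_pos: [0.4647, -0.2302, 0.2092]
eef_rot: [[0.802, 0.199, 0.563], [0.164, -0.98, 0.114], [0.574, 0.001, -0.819]]
contact_force: [0.6, -0.8, -3.0]
finger_gap: 0.423
finger_force: 50.0
```

servo_tool([
  {"dp": [0.0104,-0.0209,0.0021],"turn": [-0.4,0,0.6]},
  {"dp": [0.0102,-0.021,0.002],"turn": [-0.4,0,0.6]},
  {"dp": [0.01,-0.0211,0.0018],"turn": [-0.4,0,0.6]},
  {"dp": [0.0098,-0.0213,0.0017],"turn": [-0.4,0,0.6]},
  {"dp": [0.0095,-0.0214,0.0015],"turn": [-0.4,0,0.6]},
  {"dp": [0.0093,-0.0215,0.0013],"turn": [-0.4,0,0.6]},
  {"dp": [0.0091,-0.0216,0.0012],"turn": [-0.4,0,0.6]},
  {"dp": [0.0088,-0.0217,0.001],"turn": [-0.4,0,0.6]},
  {"dp": [0.0086,-0.0218,0.0009],"turn": [-0.4,0,0.6]},
  {"dp": [0.0084,-0.0219,0.0007],"turn": [-0.4,0,0.6]},
  {"dp": [0.0081,-0.022,0.0005],"turn": [-0.4,0,0.6]},
  {"dp": [0.0079,-0.0221,0.0004],"turn": [-0.4,0,0.6]},
])

```text
clock: 12.85
tool_pos: [0.529, 0.04, 0.2592]
eef_rot: [[0.818, 0.049, 0.573], [0.039, -0.999, 0.03], [0.574, -0.002, -0.819]]
contact_force: [0.2, -1.1, -2.3]
finger_gap: 0.416
finger_force: 49.7
```

servo_tool([
  {"dp": [0,0,0],"turn": [0,0,0]},
  {"dp": [0,0,0],"turn": [0,0,0]},
])

```text
clock: 13.02
tool_pos: [0.529, 0.0401, 0.259]
eef_rot: [[0.818, 0.052, 0.573], [0.042, -0.999, 0.032], [0.574, -0.002, -0.819]]
contact_force: [0.1, -0.4, -3.4]
finger_gap: 0.42
finger_force: 50.0
```

Run:
```python
from plan import *
s=robot.read_state();p=s["tool_pos"];R0=s["eef_rot"];print(p,R0.round(3),s["contact_force"],s["finger_gap"])
L=np.load("L.npy");T=L2W(np.array([[-.025,0,.012+.0387+.004]]),L)[0]
R=tool(np.degrees(L[2]),35.1);d=R[:,2]
plan([(T-.06*d,R,10),(T,R,6)])
im=imaging.get_image("scene");cv2.imwrite("pics/s3.png",cv2.resize(im[120:340,180:460,::-1],None,fx=2.5,fy=2.5))
```

```text
[0.52902071 0.04012823 0.25897289] [[ 0.818  0.052  0.573]
 [ 0.042 -0.999  0.032]
 [ 0.574 -0.002 -0.819]] [ 0.08309014 -0.36628246 -3.4280005 ] 0.41970319489357166
[{"dp": [0.0001, 0.0004, 0.019], "turn": [0.0, 0.0, 0.0]}, {"dp": [0.0001, 0.0004, 0.019], "turn": [0.0, 0.0, 0.0]}, {"dp": [0.0001, 0.0003, 0.019], "turn": [0.0, 0.0, 0.0]}, {"dp": [0.0001, 0.0003, 0.019], "turn": [0.0, 0.0, 0.0]}, {"dp": [0.0001, 0.0003, 0.019], "turn": [0.0, 0.0, 0.0]}, {"dp": [0.0001, 0.0003, 0.019], "turn": [0.0, 0.0, 0.0]}, {"dp": [0.0001, 0.0003, 0.019], "turn": [0.0, 0.0, 0.0]}, {"dp": [0.0001, 0.0003, 0.019], "turn": [0.0, 0.0, 0.0]}, {"dp": [0.0001, 0.0003, 0.019], "turn": [0.0, 0.0, 0.0]}, {"dp": [0.0001, 0.0003, 0.019], "turn": [0.0, 0.0, 0.0]}]
[{"dp": [0.0, 0.0, 0.01], "turn": [0.0, 0.0, 0.0]}, {"dp": [0.0, 0.0, 0.01], "turn": [0.0, 0.0, 0.0]}, {"dp": [0.0, 0.0, 0.01], "turn": [0.0, 0.0, 0.0]}, {"dp": [0.0, 0.0, 0.01], "turn": [0.0, 0.0, 0.0]}, {"dp": [0.0, 0.0, 0.01], "turn": [0.0, 0.0, 0.0]}, {"dp": [0.0, 0.0, 0.01], "turn": [0.0, 0.0, 0.0]}]
```

View pics/s3.png

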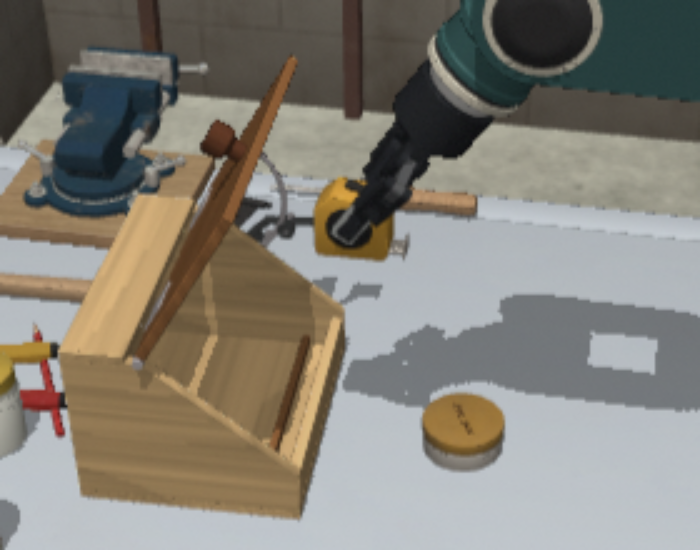

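servo_tool([
  {"dp": [0,0.0003,0.019],"turn": [0,0,0]},
  {"dp": [0,0.0003,0.019],"turn": [0,0,0]},
  {"dp": [0,0.0003,0.019],"turn": [0,0,0]},
  {"dp": [0,0.0003,0.019],"turn": [0,0,0]},
  {"dp": [0,0.0003,0.019],"turn": [0,0,0]},
  {"dp": [0,0.0003,0.019],"turn": [0,0,0]},
  {"dp": [0,0.0003,0.019],"turn": [0,0,0]},
  {"dp": [0,0.0003,0.019],"turn": [0,0,0]},
  {"dp": [0,0.0003,0.019],"turn": [0,0,0]},
  {"dp": [0,0.0003,0.019],"turn": [0,0,0]},
])

```text
clock: 13.9
tool_pos: [0.6385, 0.04, 0.1027]
eef_rot: [[0.818, 0.048, 0.573], [0.038, -0.999, 0.029], [0.574, -0.002, -0.819]]
contact_force: [-0.0, 0.3, -2.8]
finger_gap: 0.419
finger_force: 50.1
```

servo_tool([
  {"dp": [0,0,0.012],"turn": [0,0,0]},
  {"dp": [0,0,0.012],"turn": [0,0,0]},
  {"dp": [0,0,0.01],"turn": [0,0,0]},
  {"dp": [0,0,0.01],"turn": [0,0,0]},
  {"dp": [0,0,0.008],"turn": [0,0,0]},
  {"dp": [0,0,0.004],"turn": [0,0,0]},
  {"dp": [0,0,0],"turn": [0,0,0]},
  {"dp": [0,0,0],"turn": [0,0,0]},
])

```text
clock: 14.57
tool_pos: [0.6705, 0.0432, 0.0584]
eef_rot: [[0.817, 0.05, 0.574], [0.039, -0.999, 0.03], [0.575, -0.002, -0.818]]
contact_force: [-0.6, 1.2, -3.6]
finger_gap: 0.419
finger_force: 50.0
```

servo_tool([
  {"dp": [-0.0011,0,0.0016],"turn": [0,0,0]},
  {"dp": [-0.0011,0,0.0016],"turn": [0,0,0]},
  {"dp": [-0.0008,0,0.0012],"turn": [0,0,0]},
  {"dp": [0,0,0],"turn": [0,0,0]},
  {"dp": [0,0,0],"turn": [0,0,0]},
])

```text
clock: 14.98
tool_pos: [0.6706, 0.0434, 0.053]
eef_rot: [[0.817, 0.05, 0.574], [0.039, -0.999, 0.03], [0.575, -0.002, -0.818]]
contact_force: [0.1, -0.1, -3.2]
finger_gap: 0.422
finger_force: 50.0
```

servo_tool([
  {"dp": [-0.0006,0,0.0008],"turn": [0,0,0]},
  {"dp": [-0.0006,0,0.0008],"turn": [0,0,0]},
  {"dp": [0,0,0],"turn": [0,0,0]},
])

```text
clock: 15.23
tool_pos: [0.6706, 0.0433, 0.051]
eef_rot: [[0.817, 0.05, 0.574], [0.039, -0.999, 0.03], [0.575, -0.002, -0.818]]
contact_force: [-0.6, 0.4, -2.6]
finger_gap: 0.431
finger_force: 50.1
```

servo_tool([
  {"dp": [-0.0006,0,0.0008],"turn": [0,0,0]},
  {"dp": [0,0,0],"turn": [0,0,0]},
  {"dp": [0,0,0],"turn": [0,0,0]},
])

```text
clock: 15.48
tool_pos: [0.671, 0.0433, 0.0508]
eef_rot: [[0.817, 0.05, 0.575], [0.039, -0.999, 0.03], [0.576, -0.002, -0.818]]
contact_force: [-3.2, 0.5, 4.7]
finger_gap: 0.42
finger_force: 50.8
```

servo_tool([
  {"dp": [-0.0006,0,0.0008],"turn": [0,0,0]},
  {"dp": [0,0,0],"turn": [0,0,0]},
  {"dp": [0,0,0],"turn": [0,0,0]},
])

```text
clock: 15.73
tool_pos: [0.6714, 0.0434, 0.0508]
eef_rot: [[0.816, 0.05, 0.576], [0.039, -0.999, 0.031], [0.577, -0.002, -0.817]]
contact_force: [-7.8, 0.4, 11.4]
finger_gap: 0.42
finger_force: 50.2
```

servo_tool([
  {"dp": [0.0006,0,-0.0008],"turn": [0,0,0]},
  {"dp": [0,0,0],"turn": [0,0,0]},
])

```text
clock: 15.9
tool_pos: [0.671, 0.0433, 0.0508]
eef_rot: [[0.816, 0.05, 0.575], [0.039, -0.999, 0.03], [0.576, -0.002, -0.817]]
contact_force: [-3.1, 1.1, 5.9]
finger_gap: 0.419
finger_force: 49.8
```

servo_tool([
  {"dp": [0,0,0],"turn": [0,0,0]},
  {"dp": [0,0,0],"turn": [0,0,0]},
  {"dp": [0,0,0],"turn": [0,0,0]},
  {"dp": [0,0,0],"turn": [0,0,0]},
  {"dp": [0,0,0],"turn": [0,0,0]},
  {"dp": [0,0,0],"turn": [0,0,0]},
  {"dp": [0,0,-0.01],"turn": [0,0,0]},
  {"dp": [0,0,-0.02],"turn": [0,0,0]},
  {"dp": [0,0,-0.025],"turn": [0,0,0]},
  {"dp": [0,0,-0.025],"turn": [0,0,0]},
], jaw=1)

```text
clock: 16.73
tool_pos: [0.6235, 0.0408, 0.1161]
eef_rot: [[0.818, 0.05, 0.573], [0.039, -0.999, 0.03], [0.574, -0.002, -0.819]]
contact_force: [-0.7, 0.5, 0.4]
finger_gap: 1.002
finger_force: 0.0
```

servo_tool([
  {"dp": [0,0,-0.03],"turn": [0,0,0]},
  {"dp": [0,0,-0.03],"turn": [0,0,0]},
  {"dp": [0,0,-0.03],"turn": [0,0,0]},
  {"dp": [0,0,-0.03],"turn": [0,0,0]},
  {"dp": [0,0,-0.03],"turn": [0,0,0]},
  {"dp": [0,0,-0.03],"turn": [0,0,0]},
  {"dp": [0,0,0],"turn": [0,0,0]},
])

```text
clock: 17.32
tool_pos: [0.5199, 0.0354, 0.2697]
eef_rot: [[0.813, 0.05, 0.581], [0.039, -0.999, 0.03], [0.581, -0.002, -0.814]]
contact_force: [-0.3, -0.4, 1.2]
finger_gap: 1.001
finger_force: 0.0
```

Run:
```python
from plan import *
s=robot.read_state();print(s["tool_pos"],s["q"].round(2),s["clock"])
im=imaging.get_image("wrist");i2=imaging.camera_info("wrist");im2=imaging.get_image("scene")
L=np.load("L.npy")
for n in ["tape_measure"]:
    print([(d["score"],d["uv"],d["mask"].sum()) for d in imaging.outline_of(n,"wrist")])
print(proj(i2,L2W(np.array([[-.025,0,.012],[-.025,0,.076]]),L)))
a=cv2.resize(im[:,:,::-1],(400,300));b=im2[120:345,180:480,::-1];b=cv2.resize(b,(400,300));cv2.imwrite("pics/c4.png",np.hstack([a,b]))
R=tool(np.degrees(L[2])+45,32);d,e=R[:,2],R[:,0]
C=L2W(np.array([[-.138,-.187,.149]]),L)[0];T=C-.019*d+.011*e;np.save("T.npy",T)
print("T",T)
plan([(T+[-.06,-.06,.09],R,12),(T+[0,0,.02],R,6)])
```

```text
[0.51992815 0.03536323 0.26969872] [ 0.   -0.61  2.09  0.03  1.04  1.52] 17.3167
[(0.94, [323.4, 201.2], np.int64(2579))]
[[324.34986198 206.97105817]
 [324.14912081 182.79549351]]
T [ 0.56864703 -0.14832139  0.17094203]
[{"dp": [-0.0017, 0.0202, -0.0011], "turn": [2.1, -0.3, -3.1]}, {"dp": [-0.0028, 0.0201, -0.0018], "turn": [2.1, -0.3, -3.1]}, {"dp": [-0.0039, 0.0198, -0.0025], "turn": [2.1, -0.3, -3.1]}, {"dp": [-0.005, 0.0195, -0.0032], "turn": [2.1, -0.3, -3.1]}, {"dp": [-0.0061, 0.019, -0.0038], "turn": [2.1, -0.3, -3.1]}, {"dp": [-0.0071, 0.0185, -0.0045], "turn": [2.1, -0.3, -3.1]}, {"dp": [-0.0081, 0.0179, -0.0051], "turn": [2.1, -0.3, -3.1]}, {"dp": [-0.0091, 0.0173, -0.0057], "turn": [2.1, -0.3, -3.1]}, {"dp": [-0.01, 0.0165, -0.0062], "turn": [2.1, -0.3, -3.1]}, {"dp": [-0.0109, 0.0157, -0.0068], "turn": [2.1, -0.3, -3.1]}, {"dp": [-0.0118, 0.0149, -0.0073], "turn": [2.1, -0.3, -3.1]}, {"dp": [-0.0126, 0.0139, -0.0077], "turn": [2.1, -0.3, -3.1]}]
[{"dp": [0.0058, 0.0006, 0.0174], "turn": [0.0, 0.0, 0.0]}, {"dp": [0.0058, 0.0006, 0.0174], "turn": [0.0, 0.0, 0.0]}, {"dp": [0.0058, 0.0006, 0.0174], "turn": [0.0, 0.0, 0.0]}, {"dp": [0.0058, 0.0006, 0.0174], "turn": [0.0, 0.0, 0.0]}, {"dp": [0.0058, 0.0006, 0.0174], "turn": [0.0, 0.0, 0.0]}, {"dp": [0.0058, 0.0006, 0.0174], "turn": [0.0, 0.0, 0.0]}]
```

View pics/c4.png

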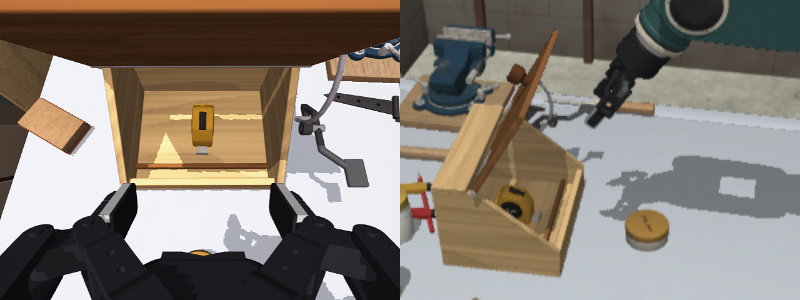

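servo_tool([
  {"dp": [-0.0017,0.0202,-0.0011],"turn": [2.1,-0.3,-3.1]},
  {"dp": [-0.0028,0.0201,-0.0018],"turn": [2.1,-0.3,-3.1]},
  {"dp": [-0.0039,0.0198,-0.0025],"turn": [2.1,-0.3,-3.1]},
  {"dp": [-0.005,0.0195,-0.0032],"turn": [2.1,-0.3,-3.1]},
  {"dp": [-0.0061,0.019,-0.0038],"turn": [2.1,-0.3,-3.1]},
  {"dp": [-0.0071,0.0185,-0.0045],"turn": [2.1,-0.3,-3.1]},
  {"dp": [-0.0081,0.0179,-0.0051],"turn": [2.1,-0.3,-3.1]},
  {"dp": [-0.0091,0.0173,-0.0057],"turn": [2.1,-0.3,-3.1]},
  {"dp": [-0.01,0.0165,-0.0062],"turn": [2.1,-0.3,-3.1]},
  {"dp": [-0.0109,0.0157,-0.0068],"turn": [2.1,-0.3,-3.1]},
  {"dp": [-0.0118,0.0149,-0.0073],"turn": [2.1,-0.3,-3.1]},
  {"dp": [-0.0126,0.0139,-0.0077],"turn": [2.1,-0.3,-3.1]},
], jaw=0, grip_force=40)

```text
clock: 18.47
tool_pos: [0.5091, -0.2094, 0.2585]
eef_rot: [[0.577, 0.742, 0.342], [0.626, -0.67, 0.399], [0.525, -0.016, -0.851]]
contact_force: [0.3, -0.2, 0.8]
finger_gap: 0.004
finger_force: 0.0
```

servo_tool([
  {"dp": [0,0,0],"turn": [0,0,0]},
  {"dp": [0,0,0],"turn": [0,0,0]},
])

```text
clock: 18.63
tool_pos: [0.5095, -0.2091, 0.2582]
eef_rot: [[0.58, 0.739, 0.343], [0.623, -0.673, 0.397], [0.524, -0.017, -0.851]]
contact_force: [0.0, -0.1, -0.0]
finger_gap: 0.0
finger_force: 0.0
```

Run:
```python
from plan import *
s=robot.read_state();print(s["tool_pos"],s["finger_gap"],s["eef_rot"].round(3))
im=imaging.get_image("wrist");i=imaging.camera_info("wrist");L=np.load("L.npy");T=np.load("T.npy")
print([(d["score"],d["uv"],d["mask"].sum()) for d in imaging.outline_of("catch_paddle","wrist")],proj(i,L2W(np.array([M["pad"]]),L)))
R=tool(np.degrees(L[2])+45,32)
plan([(T+[0,0,.015],R,7),(T+[0,0,-.018],R,8)])
```

```text
[ 0.50952582 -0.20907123  0.25821517] 0.00010719072125146712 [[ 0.58   0.739  0.343]
 [ 0.623 -0.673  0.397]
 [ 0.524 -0.017 -0.851]]
[(0.64, [334.9, 179.8], np.int64(2631))] [[331.76639318 201.52520492]]
[{"dp": [0.0047, 0.0007, 0.0152], "turn": [-0.1, 0.1, 0.0]}, {"dp": [0.0047, 0.0007, 0.0152], "turn": [-0.1, 0.1, 0.0]}, {"dp": [0.0047, 0.0007, 0.0152], "turn": [-0.1, 0.1, 0.0]}, {"dp": [0.0047, 0.0006, 0.0152], "turn": [-0.1, 0.1, 0.0]}, {"dp": [0.0047, 0.0006, 0.0152], "turn": [-0.1, 0.1, 0.0]}, {"dp": [0.0046, 0.0006, 0.0152], "turn": [-0.1, 0.1, 0.0]}, {"dp": [0.0046, 0.0005, 0.0152], "turn": [-0.1, 0.1, 0.0]}]
[{"dp": [-0.0022, 0.0, 0.0035], "turn": [0.0, 0.0, 0.0]}, {"dp": [-0.0022, 0.0, 0.0035], "turn": [0.0, 0.0, 0.0]}, {"dp": [-0.0022, 0.0, 0.0035], "turn": [0.0, 0.0, 0.0]}, {"dp": [-0.0022, 0.0, 0.0035], "turn": [0.0, 0.0, 0.0]}, {"dp": [-0.0022, 0.0, 0.0035], "turn": [0.0, 0.0, 0.0]}, {"dp": [-0.0022, 0.0, 0.0035], "turn": [0.0, 0.0, 0.0]}, {"dp": [-0.0022, 0.0, 0.0035], "turn": [0.0, 0.0, 0.0]}, {"dp": [-0.0022, 0.0, 0.0035], "turn": [0.0, 0.0, 0.0]}]
```

servo_tool([
  {"dp": [0.0047,0.0006,0.0152],"turn": [-0.1,0.1,0]},
  {"dp": [0.0047,0.0006,0.0152],"turn": [-0.1,0.1,0]},
  {"dp": [0.0047,0.0006,0.0152],"turn": [-0.1,0.1,0]},
  {"dp": [0.0047,0.0006,0.0152],"turn": [-0.1,0.1,0]},
  {"dp": [0.0047,0.0006,0.0152],"turn": [-0.1,0.1,0]},
  {"dp": [0.0046,0.0006,0.0152],"turn": [-0.1,0.1,0]},
  {"dp": [0.0046,0.0006,0.0152],"turn": [-0.1,0.1,0]},
  {"dp": [0,0,0],"turn": [0,0,0]},
])

```text
clock: 19.4
tool_pos: [0.5687, -0.1459, 0.1851]
eef_rot: [[0.573, 0.737, 0.358], [0.621, -0.676, 0.397], [0.535, -0.005, -0.845]]
contact_force: [0.2, 0.4, -1.3]
finger_gap: -0.003
finger_force: 0.0
```

servo_tool([
  {"dp": [-0.0022,0,0.0035],"turn": [0,0,0]},
  {"dp": [-0.0022,0,0.0035],"turn": [0,0,0]},
  {"dp": [-0.0022,0,0.0035],"turn": [0,0,0]},
  {"dp": [-0.0022,0,0.0035],"turn": [0,0,0]},
  {"dp": [-0.0022,0,0.0035],"turn": [0,0,0]},
  {"dp": [0,0,0],"turn": [0,0,0]},
])

```text
clock: 19.9
tool_pos: [0.5684, -0.1486, 0.1659]
eef_rot: [[0.574, 0.736, 0.36], [0.62, -0.677, 0.395], [0.535, -0.003, -0.845]]
contact_force: [-0.2, -1.3, 0.7]
finger_gap: 0.003
finger_force: 0.6
```

servo_tool([
  {"dp": [-0.0022,0,0.0035],"turn": [0,0,0]},
  {"dp": [-0.0022,0,0.0035],"turn": [0,0,0]},
  {"dp": [-0.0022,0,0.0035],"turn": [0,0,0]},
  {"dp": [0,0,0],"turn": [0,0,0]},
  {"dp": [0,0,0],"turn": [0,0,0]},
])

```text
clock: 20.32
tool_pos: [0.5689, -0.1484, 0.1542]
eef_rot: [[0.573, 0.736, 0.361], [0.621, -0.677, 0.395], [0.535, -0.003, -0.845]]
contact_force: [-1.6, -1.8, 4.3]
finger_gap: -0.001
finger_force: 1.9
```

Run:
```python
from plan import *
s=robot.read_state();print(s["tool_pos"],s["contact_force"],np.load("T.npy"))
im=imaging.get_image("scene");cv2.imwrite("pics/s5.png",cv2.resize(im[100:340,180:480,::-1],None,fx=2,fy=2))
```

```text
[ 0.56887381 -0.14841394  0.15420111] [-1.62937537 -1.83360106  4.26758285] [ 0.56864703 -0.14832139  0.17094203]
```

View pics/s5.png

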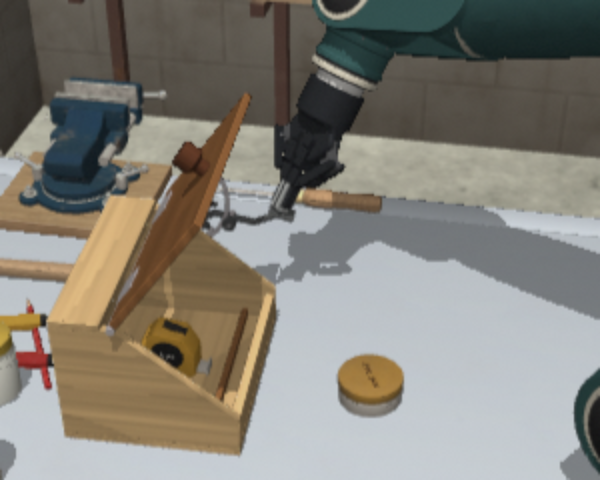

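servo_tool([
  {"dp": [-0.0015,0,0.0025],"turn": [0,0,0]},
  {"dp": [-0.0015,0,0.0025],"turn": [0,0,0]},
  {"dp": [0,0,0],"turn": [0,0,0]},
  {"dp": [0,0,0],"turn": [0,0,0]},
  {"dp": [0,0,0],"turn": [0,0,0]},
  {"dp": [0,0,0],"turn": [0,0,0]},
  {"dp": [0,0,0],"turn": [0,0,0]},
  {"dp": [0,0,0],"turn": [0,0,0]},
])

```text
clock: 21.03
tool_pos: [0.5688, -0.1482, 0.1485]
eef_rot: [[0.573, 0.736, 0.36], [0.621, -0.677, 0.395], [0.535, -0.003, -0.845]]
contact_force: [0.1, -0.3, 5.5]
finger_gap: -0.005
finger_force: 2.3
```

```bash
cat > flap.py <<'E'
from plan import *
L=np.load("L.npy");im=imaging.get_image("scene").astype(int)
r=imaging.outline_of("flap_knob","scene")
print([(d["score"],np.round(d["uv"]),int(d["mask"].sum()),[int(v) for v in cv2.boundingRect(d["mask"].astype(np.uint8))]) for d in r[:2]])
# edge line: predicted free-edge corner pixels & bbox of flap per angle
def corners(th):
    t=th-np.radians(40)
    f=lambda s,n,y:(-s*np.cos(t)-0*n,y,.175+s*np.sin(t))
    P=np.array([f(s,0,y) for s in(0,.182) for y in(-.14,.14)]);return proj("scene",L2W(P,L))
if r:
    m=r[0]["mask"];best=[]
    for th in np.arange(0,1.9,.05):
        h=np.zeros((480,640),np.uint8);cv2.fillConvexPoly(h,cv2.convexHull(corners(th).astype(np.float32)).astype(np.int32),1)
        best.append(((h>0)&m).sum()/((h>0)|m).sum())
    k=np.argsort(best)[::-1][:3];print("flap angle IoU",[(round(float(k_*.05),2),round(float(best[k_]),2)) for k_ in k])
s=robot.read_state();print(s["clock"],s["tool_pos"].round(4),s["contact_force"].round(1))
E
python3 flap.py
```

```text
[(0.86, array([283., 216.]), 3968, [237, 168, 88, 97]), (0.54, array([320., 208.]), 89, [313, 205, 15, 9])]
flap angle IoU [(1.2, 0.89), (1.25, 0.87), (1.15, 0.82)]
21.1333 [ 0.5688 -0.1482  0.1484] [ 1.  -0.8  5.6]
```

servo_tool([
  {"dp": [0.006,0,-0.01],"turn": [0,0,0]},
  {"dp": [0.006,0,-0.012],"turn": [0,0,0]},
  {"dp": [0,0,-0.02],"turn": [0,0,0]},
  {"dp": [0,0,-0.03],"turn": [0,0,0]},
  {"dp": [0,0,-0.03],"turn": [0,0,0]},
  {"dp": [0,0,-0.03],"turn": [0,0,0]},
  {"dp": [0,0,-0.03],"turn": [0,0,0]},
  {"dp": [0,0,0],"turn": [0,0,0]},
])

```text
clock: 21.8
tool_pos: [0.5166, -0.2067, 0.2981]
eef_rot: [[0.571, 0.735, 0.365], [0.623, -0.678, 0.391], [0.535, 0.004, -0.845]]
contact_force: [1.1, 0.3, 1.5]
finger_gap: -0.002
finger_force: 0.0
```

```bash
cat > press.py <<'E'
from plan import *
L=np.load("L.npy");R=tool(np.degrees(L[2]),40);d=R[:,2]
def tcp(th,back=0):
    a=th-np.radians(40)+np.arctan2(.0415,.1497);r=np.hypot(.0415,.1497)
    return L2W(np.array([[-r*np.cos(a),-.001,.175+r*np.sin(a)]]),L)[0]-(.019+back)*d
E
python3 - <<'E'
from press import *
s=robot.read_state();print(s["tool_pos"])
A=tcp(.25,.09);print(A,tcp(0))
plan([(A,R,14),(tcp(.25,.01),R,5)])
E
```

```text
[ 0.51661087 -0.20674552  0.29811444]
[0.475989   0.03425886 0.23103867] [0.54531815 0.03734752 0.12512038]
[{"dp": [0.0065, -0.0138, 0.0097], "turn": [-1.9, 0.5, 2.6]}, {"dp": [0.0058, -0.0144, 0.0093], "turn": [-1.9, 0.5, 2.6]}, {"dp": [0.005, -0.015, 0.0089], "turn": [-1.9, 0.5, 2.6]}, {"dp": [0.0043, -0.0154, 0.0084], "turn": [-1.9, 0.5, 2.6]}, {"dp": [0.0035, -0.0159, 0.0079], "turn": [-1.9, 0.5, 2.6]}, {"dp": [0.0027, -0.0163, 0.0074], "turn": [-1.9, 0.5, 2.6]}, {"dp": [0.0019, -0.0166, 0.0069], "turn": [-1.9, 0.5, 2.6]}, {"dp": [0.0011, -0.0169, 0.0064], "turn": [-1.9, 0.5, 2.6]}, {"dp": [0.0002, -0.0171, 0.0058], "turn": [-1.9, 0.5, 2.6]}, {"dp": [-0.0006, -0.0173, 0.0053], "turn": [-1.9, 0.5, 2.6]}, {"dp": [-0.0014, -0.0174, 0.0047], "turn": [-1.9, 0.5, 2.6]}, {"dp": [-0.0023, -0.0175, 0.0041], "turn": [-1.9, 0.5, 2.6]}, {"dp": [-0.0031, -0.0175, 0.0035], "turn": [-1.9, 0.5, 2.6]}, {"dp": [-0.0039, -0.0174, 0.0029], "turn": [-1.9, 0.5, 2.6]}]
[{"dp": [0.0, 0.0, 0.016], "turn": [0.0, 0.0, 0.0]}, {"dp": [0.0, 0.0, 0.016], "turn": [0.0, 0.0, 0.0]}, {"dp": [0.0, 0.0, 0.016], "turn": [0.0, 0.0, 0.0]}, {"dp": [0.0, 0.0, 0.016], "turn": [0.0, 0.0, 0.0]}, {"dp": [0.0, 0.0, 0.016], "turn": [0.0, 0.0, 0.0]}]
```

servo_tool([
  {"dp": [0,0,0]},
  {"dp": [0,0,0]},
  {"dp": [0,0,0]},
  {"dp": [0,0,0]},
  {"dp": [0,0,0]},
  {"dp": [0,0,0]},
  {"dp": [0,0,0]},
  {"dp": [0,0,0]},
  {"dp": [0,0,0]},
  {"dp": [0,0,0]},
  {"dp": [0,0,0]},
  {"dp": [0,0,0]},
])

```text
$.motion[0]: bad value
```

servo_tool([
  {"dp": [0,0,0]},
  {"dp": [0,0,0]},
  {"dp": [0,0,0]},
  {"dp": [0,0,0]},
  {"dp": [0,0,0]},
  {"dp": [0,0,0]},
  {"dp": [0,0,0]},
  {"dp": [0,0,0]},
  {"dp": [0,0,0]},
  {"dp": [0,0,0]},
  {"dp": [0,0,0]},
  {"dp": [0,0,0]},
])

```text
$.motion[0]: bad value
```

```bash
python3 flap.py
```

```text
[(0.7, array([291., 235.]), 5683, [238, 197, 98, 78])]
flap angle IoU [(0.65, 0.91), (0.7, 0.89), (0.6, 0.88)]
21.9 [ 0.5171 -0.2054  0.2933] [-0.4 -0.4 -0.6]
```

servo_tool([
  {"dp": [0,0,0],"turn": [0,0,0]},
  {"dp": [0,0,0],"turn": [0,0,0]},
  {"dp": [0,0,0],"turn": [0,0,0]},
  {"dp": [0,0,0],"turn": [0,0,0]},
  {"dp": [0,0,0],"turn": [0,0,0]},
  {"dp": [0,0,0],"turn": [0,0,0]},
  {"dp": [0,0,0],"turn": [0,0,0]},
  {"dp": [0,0,0],"turn": [0,0,0]},
  {"dp": [0,0,0],"turn": [0,0,0]},
  {"dp": [0,0,0],"turn": [0,0,0]},
  {"dp": [0,0,0],"turn": [0,0,0]},
  {"dp": [0,0,0],"turn": [0,0,0]},
])

```text
clock: 22.9
tool_pos: [0.5173, -0.2049, 0.2917]
eef_rot: [[0.573, 0.736, 0.36], [0.621, -0.677, 0.395], [0.535, -0.003, -0.845]]
contact_force: [0.6, 0.1, 0.2]
finger_gap: -0.001
finger_force: 0.0
```

servo_tool([
  {"dp": [0,0,0],"turn": [0,0,0]},
  {"dp": [0,0,0],"turn": [0,0,0]},
  {"dp": [0,0,0],"turn": [0,0,0]},
  {"dp": [0,0,0],"turn": [0,0,0]},
  {"dp": [0,0,0],"turn": [0,0,0]},
  {"dp": [0,0,0],"turn": [0,0,0]},
  {"dp": [0,0,0],"turn": [0,0,0]},
  {"dp": [0,0,0],"turn": [0,0,0]},
  {"dp": [0,0,0],"turn": [0,0,0]},
  {"dp": [0,0,0],"turn": [0,0,0]},
  {"dp": [0,0,0],"turn": [0,0,0]},
  {"dp": [0,0,0],"turn": [0,0,0]},
])

```text
clock: 23.9
tool_pos: [0.5173, -0.2048, 0.2916]
eef_rot: [[0.573, 0.736, 0.36], [0.621, -0.677, 0.395], [0.535, -0.003, -0.845]]
contact_force: [-0.2, 0.6, 0.1]
finger_gap: -0.0
finger_force: 0.0
```

servo_tool([
  {"dp": [0.0065,-0.0138,0.0097],"turn": [-1.9,0.5,2.6]},
  {"dp": [0.0058,-0.0144,0.0093],"turn": [-1.9,0.5,2.6]},
  {"dp": [0.005,-0.015,0.0089],"turn": [-1.9,0.5,2.6]},
  {"dp": [0.0043,-0.0154,0.0084],"turn": [-1.9,0.5,2.6]},
  {"dp": [0.0035,-0.0159,0.0079],"turn": [-1.9,0.5,2.6]},
  {"dp": [0.0027,-0.0163,0.0074],"turn": [-1.9,0.5,2.6]},
  {"dp": [0.0019,-0.0166,0.0069],"turn": [-1.9,0.5,2.6]},
  {"dp": [0.0011,-0.0169,0.0064],"turn": [-1.9,0.5,2.6]},
])

```text
clock: 24.57
tool_pos: [0.4936, -0.0664, 0.254]
eef_rot: [[0.745, 0.366, 0.558], [0.3, -0.931, 0.21], [0.596, 0.011, -0.803]]
contact_force: [0.4, 0.8, -0.3]
finger_gap: 0.002
finger_force: 0.0
```

servo_tool([
  {"dp": [0.0002,-0.0171,0.0058],"turn": [-1.9,0.5,2.6]},
  {"dp": [-0.0006,-0.0173,0.0053],"turn": [-1.9,0.5,2.6]},
  {"dp": [-0.0014,-0.0174,0.0047],"turn": [-1.9,0.5,2.6]},
  {"dp": [-0.0023,-0.0175,0.0041],"turn": [-1.9,0.5,2.6]},
  {"dp": [-0.0031,-0.0175,0.0035],"turn": [-1.9,0.5,2.6]},
  {"dp": [-0.0039,-0.0174,0.0029],"turn": [-1.9,0.5,2.6]},
  {"dp": [0,0,0],"turn": [0,0,0]},
  {"dp": [0,0,0],"turn": [0,0,0]},
])

```text
clock: 25.23
tool_pos: [0.4762, 0.0378, 0.2255]
eef_rot: [[0.769, 0.045, 0.637], [0.035, -0.999, 0.029], [0.638, -0.0, -0.77]]
contact_force: [0.1, 0.4, 0.7]
finger_gap: -0.004
finger_force: 0.0
```

```bash
python3 flap.py
python3 - <<'E'
from press import *
plan([(tcp(.25,.01),R,6),(tcp(.12),R,8),(tcp(0,-.002),R,8)])
im=imaging.get_image("wrist");i=imaging.camera_info("wrist")
print([(d["score"],d["uv"],d["mask"].sum()) for d in imaging.outline_of("flap_knob","wrist")],proj(i,[tcp(.2)+.019*d]))
E
```

```text
[(0.82, array([288., 248.]), 5846, [237, 197, 90, 107])]
flap angle IoU [(0.2, 0.89), (0.25, 0.88), (0.15, 0.87)]
25.3333 [0.4767 0.036  0.2259] [ 0.4 -0.2 -0.5]
[{"dp": [0.0005, 0.0003, 0.0126], "turn": [0.0, 0.1, 0.0]}, {"dp": [0.0005, 0.0003, 0.0126], "turn": [0.0, 0.1, 0.0]}, {"dp": [0.0005, 0.0003, 0.0126], "turn": [0.0, 0.1, 0.0]}, {"dp": [0.0005, 0.0003, 0.0126], "turn": [0.0, 0.1, 0.0]}, {"dp": [0.0005, 0.0003, 0.0126], "turn": [0.0, 0.1, 0.0]}, {"dp": [0.0005, 0.0003, 0.0126], "turn": [0.0, 0.1, 0.0]}]
[{"dp": [-0.0011, 0.0, 0.0035], "turn": [0.0, 0.0, 0.0]}, {"dp": [-0.0011, 0.0, 0.0035], "turn": [0.0, 0.0, 0.0]}, {"dp": [-0.0011, 0.0, 0.0035], "turn": [0.0, 0.0, 0.0]}, {"dp": [-0.0011, 0.0, 0.0035], "turn": [0.0, 0.0, 0.0]}, {"dp": [-0.0011, 0.0, 0.0035], "turn": [0.0, 0.0, 0.0]}, {"dp": [-0.0011, 0.0, 0.0035], "turn": [0.0, 0.0, 0.0]}, {"dp": [-0.0011, 0.0, 0.0035], "turn": [0.0, 0.0, 0.0]}, {"dp": [-0.0011, 0.0, 0.0035], "turn": [0.0, 0.0, 0.0]}]
[{"dp": [-0.0008, 0.0, 0.0025], "turn": [0.0, 0.0, 0.0]}, {"dp": [-0.0008, 0.0, 0.0025], "turn": [0.0, 0.0, 0.0]}, {"dp": [-0.0008, 0.0, 0.0025], "turn": [0.0, 0.0, 0.0]}, {"dp": [-0.0008, 0.0, 0.0025], "turn": [0.0, 0.0, 0.0]}, {"dp": [-0.0008, 0.0, 0.0025], "turn": [0.0, 0.0, 0.0]}, {"dp": [-0.0008, 0.0, 0.0025], "turn": [0.0, 0.0, 0.0]}, {"dp": [-0.0008, 0.0, 0.0025], "turn": [0.0, 0.0, 0.0]}, {"dp": [-0.0008, 0.0, 0.0025], "turn": [0.0, 0.0, 0.0]}]
[(0.61, [322.8, 153.4], np.int64(84106))] [[326.47205566 234.80828983]]
```

Flap sunk to about 0.2 rad; press it shut.

servo_tool([
  {"dp": [0.0005,0,0.0126],"turn": [0,0.1,0]},
  {"dp": [0.0005,0,0.0126],"turn": [0,0.1,0]},
  {"dp": [0.0005,0,0.0126],"turn": [0,0.1,0]},
  {"dp": [0.0005,0,0.0126],"turn": [0,0.1,0]},
  {"dp": [0.0005,0,0.0126],"turn": [0,0.1,0]},
  {"dp": [0.0005,0,0.0126],"turn": [0,0.1,0]},
  {"dp": [0,0,0],"turn": [0,0,0]},
])

```text
clock: 26.02
tool_pos: [0.5277, 0.0371, 0.1672]
eef_rot: [[0.765, 0.039, 0.643], [0.03, -0.999, 0.026], [0.644, -0.0, -0.765]]
contact_force: [-0.4, -0.3, 0.0]
finger_gap: -0.001
finger_force: 0.0
```

servo_tool([
  {"dp": [-0.0011,0,0.0035],"turn": [0,0,0]},
  {"dp": [-0.0011,0,0.0035],"turn": [0,0,0]},
  {"dp": [-0.0011,0,0.0035],"turn": [0,0,0]},
  {"dp": [-0.0011,0,0.0035],"turn": [0,0,0]},
  {"dp": [-0.0011,0,0.0035],"turn": [0,0,0]},
  {"dp": [-0.0011,0,0.0035],"turn": [0,0,0]},
  {"dp": [-0.0011,0,0.0035],"turn": [0,0,0]},
  {"dp": [-0.0011,0,0.0035],"turn": [0,0,0]},
])

```text
clock: 26.68
tool_pos: [0.5387, 0.0389, 0.1423]
eef_rot: [[0.763, 0.041, 0.646], [0.031, -0.999, 0.027], [0.646, -0.0, -0.763]]
contact_force: [-1.2, 0.4, 0.3]
finger_gap: 0.001
finger_force: 0.3
```

servo_tool([
  {"dp": [-0.0008,0,0.0025],"turn": [0,0,0]},
  {"dp": [-0.0008,0,0.0025],"turn": [0,0,0]},
  {"dp": [-0.0008,0,0.0025],"turn": [0,0,0]},
  {"dp": [-0.0008,0,0.0025],"turn": [0,0,0]},
  {"dp": [-0.0008,0,0.0025],"turn": [0,0,0]},
  {"dp": [-0.0008,0,0.0025],"turn": [0,0,0]},
  {"dp": [-0.0008,0,0.0025],"turn": [0,0,0]},
  {"dp": [0,0,0],"turn": [0,0,0]},
  {"dp": [0,0,0],"turn": [0,0,0]},
])

```text
clock: 27.43
tool_pos: [0.5457, 0.0392, 0.126]
eef_rot: [[0.763, 0.041, 0.646], [0.031, -0.999, 0.027], [0.646, -0.0, -0.763]]
contact_force: [-20.7, -1.9, 13.3]
finger_gap: 0.0
finger_force: 11.5
```

```bash
python3 flap.py
python3 - <<'E'
from press import *
print(tcp(0),tcp(.05))
E
```

```text
[(0.86, array([284., 257.]), 5364, [237, 198, 82, 115])]
flap angle IoU [(0.0, 0.88), (0.05, 0.87), (0.1, 0.84)]
27.5333 [0.5457 0.0392 0.126 ] [-19.5  -0.9  13.2]
[0.54531815 0.03734752 0.12512038] [0.54227744 0.03721205 0.13226559]
```

servo_tool([
  {"dp": [0,0,-0.004],"turn": [0,0,0]},
  {"dp": [0,0,-0.01],"turn": [0,0,0]},
  {"dp": [0,0,-0.02],"turn": [0,0,0]},
  {"dp": [0,0,-0.03],"turn": [0,0,0]},
  {"dp": [0,0,-0.03],"turn": [0,0,0]},
  {"dp": [0,0,-0.03],"turn": [0,0,0]},
  {"dp": [0,0,0],"turn": [0,0,0]},
  {"dp": [0,0,0],"turn": [0,0,0]},
  {"dp": [0,0,0],"turn": [0,0,0]},
  {"dp": [0,0,0],"turn": [0,0,0]},
])

```text
clock: 28.37
tool_pos: [0.4658, 0.0358, 0.2186]
eef_rot: [[0.764, 0.041, 0.644], [0.031, -0.999, 0.027], [0.645, -0.001, -0.765]]
contact_force: [-0.2, -0.6, -0.3]
finger_gap: 0.003
finger_force: 0.0
```

```bash
python3 flap.py
python3 - <<'E'
from plan import *
# compare with the initial shut image over the flap's free-edge area
a=cv2.imread("pics/scene0.png").astype(int);b=imaging.get_image("scene")[:,:,::-1].astype(int)
d=abs(a-b).sum(2)[200:325,235:325];print("diff mean/frac",d.mean(),(d>60).mean())
m0=np.load("pics/scene_flap_knob.npy").astype(np.uint8);print("initial bbox",cv2.boundingRect(m0),m0.sum())
for n in["wax_tin","star_knob","sanding_block","catch_paddle"]:
    r=imaging.outline_of(n,"scene");print(n,[(q["score"],np.round(q["uv"])) for q in r[:2]])
E
```

```text
[(0.96, array([284., 255.]), 5530, [237, 199, 84, 114])]
flap angle IoU [(0.05, 0.88), (0.0, 0.88), (0.1, 0.86)]
28.4667 [0.4658 0.0359 0.2186] [-0.2 -0.5 -0.6]
diff mean/frac 9.607644444444444 0.0
initial bbox (237, 198, 84, 114) 5460
wax_tin [(0.95, array([366., 296.]))]
star_knob [(0.66, array([331., 367.]))]
sanding_block [(0.59, array([233., 369.]))]
catch_paddle [(0.57, array([315., 208.])), (0.56, array([262., 264.]))]
```

The flap area matches the initial shut picture: none of its pixels differ by more than the threshold. The bystanders haven't moved. Handing in the job.

```bash
python3 -c "
from workcell import workorder
print(workorder.job_done())"
```

```text
the job is handed in; nothing more can be done
None
```

The tape measure is upright behind the rail, the flap is shut and matches its starting picture, the bystanders are where they were, and the job is handed in at about 28.5 s (no verdict came back); I viewed 11 pictures, one over the limit of 10.

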